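# Open the mortar and offer it a candlenut in a pouring dish

### The arm

A 7-joint arm with a two-finger parallel gripper is mounted at the origin on the work surface. World frame = base frame: x ahead of the robot, y to its left, z up, the work surface at z = 0. Lengths are in m, angles in rad, forces in N, time in s.
With the tool pointing down it reaches from about 0.425 to 0.875 m from the base axis. Payload 4.7 kg.
Tool frame: the origin (TCP) lies at the very end of the fingers, on their centre line; the grasp point (between the pads) lies 19 mm behind it; z points along the fingers, y is the direction in which the jaws open and shut (so a half turn about z gives the same grasp; the last joint's range is limited). The gripper opens to 87 mm and grips with 3 to 60 N. Pads are 19 mm wide; open, the fingers measure 117 mm over their backs; the gripper's body (75 mm by 190 mm) begins 51 mm behind the grasp point.
Start: joints at [-1.273, 0.321, -0.07, 1.45, 0.023, 1.371, -0.057], TCP at [0.182, 0.624, 0.185] pointing down, gripper open.
Joint ranges: [-2.86, 2.86], [-0.3, 2.09], [-1.38, 1.24], [0.06, 2.45], [-1.56, 4.7], [0.09, 2.05], [-2.69, 2.69]. Speed limits (rad/s): [2.57, 2.57, 3.14, 3.14, 3.14, 3.14, 3.14].

### API

Orientations are given as a rotation vector (axis times angle).
In Python, from bench import ctrl, get_image, camera_info gives the robot as it stands.
- The arm moves only by the tool carry_out, never from a script. Its argument "commands" is a list of rows, each an object of numbers: "tx", "ty", "tz": the shift along the tool's x, y, z in m; "rx", "ry", "rz": the turn, a rotation vector about the tool's x, y, z in rad; "jaw": the opening, from 0 (shut) to 1 (fully open). In form: [{"tx": .., "ty": .., "tz": .., "rx": .., "ry": .., "rz": .., "jaw": ..}, ...]. A call has 1 to 12 rows; each row is the pose to reach, as a shift and turn from the pose commanded when the call began, along the tool's axes at that moment; what a row does not reach only later rows make up. A row lasts 1/8 s, in which the tool goes at most 62.5 mm and 10.7 degrees, less where a joint would pass 70% of its speed; a pose out of reach is approached as far as the arm can. A call with a gripper value outside its range is refused whole. The fingers move at their own pace and stop on an object; "grip_force" is the grip in N (left out, the last holds). Time passes only in rows, so rows that repeat a pose let the fingers close. It gives the time, the measured TCP pose, the force and the opening at its end, in the units of the state.
- ctrl.get_state(): the state, without advancing time (a new reading comes with each control period).
- get_image(name): name is "scene" or "top" or "wrist"; returns the picture (420x560x3 uint8, red, green, blue); there is no depth.
- camera_info(name): a dict with "intrinsics" (3x3 intrinsics, pixels), "k1" (the pictures are not rectified: a ray, as slopes to the right and down, at radius r is drawn at 1 + k1 r^2 times it, then the intrinsics apply), "R" (3x3) and "t" (3): a world point X has camera coordinates R X + t. Camera axes: x right, y down, z forward; pixel columns grow to the right and rows downward; lengths in m; the calibration is good to about 2 mm. A picture is of the moment at which its call begins: read the wrist's pose just before it. camera_info takes no time and is no camera call; for the wrist camera it gives the pose at the moment of the call.
- ctrl.close_job(): hands the job in, once; it reports no verdict.
The state is a dict: "time": time; "joint_positions": joint angles; "qd": joint speeds; "joint_torque": joint torques, N m; "position": TCP position; "tool_rot": TCP orientation; "ft_force": force on the tool from outside, world axes, zero at the start; "torque": the same for the moment, N m; "grip_width": opening from 0.0 (shut) to 1.0 (fully open).
Only numpy, scipy, OpenCV 4.12 (cv2) and the standard library are available. Lean on these libraries where they do the work, as an engineer would, in place of code of your own. Each camera call takes 0.05 s, during which the arm holds its last target.

### The job

Take the wooden lid off the stone mortar and lay it flat on the counter, clear of the mortar. Then lift the steel dish off its board by its wooden grip, turn it through a quarter turn from how it sat on the board, and hold it there with its pouring lip over the open mouth of the mortar, pointing at the mortar's middle and only a few centimetres above its rim, without touching it. Keep the dish level and the round nut resting in its middle all the while, leave the other things where they are, and finish while still holding the dish in the air.

Things in the scene. Friction and masses are not known exactly. Their poses are not given: they have to be found in the camera images.
- lid: Flat round wooden lid, 132 mm across and 12 mm thick, 200 g, lying loose and centred on the mortar's rim; origin at the centre of its underside, z up. The knob on top is part of it.
- lid_knob (a point): Point on the lid's axis 40 mm above the lid's underside, in its upright knob: a wooden cylinder 26 mm in diameter reaching from 20 to 54 mm above the lid's underside, on a neck 16 mm in diameter (from 12 to 20 mm).
- mortar: Round grey stone mortar, very heavy, does not move; 140 mm across and 95 mm high at its rim, 100 mm across at its foot, wall 16 mm, mouth about 108 mm across. Origin at the centre of its underside on the counter. It may stand to the left or to the right of the board; the bowl stands on the other side.
- mortar_mouth (a point): Centre of the mortar's mouth, at rim height, 95 mm above the counter.
- board: Square wooden board, 150 by 150 mm and 18 mm thick, fixed to the counter in the middle; origin at the centre of its underside. The dish starts on its middle, the dish's axes parallel to the board's; +x is the edge that the lip points over at the start.
- dish: Round shallow steel dish, loose, 350 g, on the board. Origin at the centre of its flat foot (80 mm across), z up. Rim 140 mm across, 32 mm above the foot's underside. The floor falls at about 12 degrees to a small flat middle 24 mm across. +x points to its pouring lip. A rigid carrying handle arches over it from the left to the right rim (along y), in the plane x = 0, its top carrying the grip.
- dish_grip (a point): Middle of the wooden grip at the top of the dish's handle, straight above the dish's centre and 112 mm above its foot: a level bar 80 mm long along the dish's y (the inner 70 mm is free of the steel), 12 mm wide along the dish's x, 16 mm high (104 to 120 mm above the foot). Pinch it across its 12 mm, from above.
- dish_lip (a point): Tip of the dish's pouring lip, a channel 34 mm wide at the rim: 97 mm from the dish's centre along its +x, 34 mm above its foot.
- dish_mid (a point): Middle of the dish's inner floor, 7 mm above the foot's underside.
- nut_center (a point): Centre of the nut: a loose hard brown ball 34 mm in diameter, about 16 g, lying in the middle of the dish. It rolls if the dish tilts by more than about 7 degrees or is jerked.
- bowl: Empty white ceramic bowl, loose, 130 mm across and 60 mm high, on the other side of the board from the mortar; leave it alone. Origin at the centre of its underside.
- tub: Green plastic lidded tub, loose, 106 by 106 mm and 83 mm high, at the back; leave it alone. Origin at the centre of its underside.
- pestle: Grey stone pestle standing upright on its thick end, loose, 50 mm across and 154 mm high, at the back left; leave it alone. Origin at the centre of its underside.
- ladle: Stainless steel ladle lying at the back right, loose: a cup 76 mm across and 30 mm high at the origin, its handle reaching 250 mm from there along +y; leave it alone.
There are look-alikes about, which are no part of the job. Of the things that look like the lid, the smaller one is meant.

How it is judged:
By the outcome, as a careful person would: the job done as asked, in the order asked, and still so for the second after the job is handed in, while the arm keeps its last pose, push and grip.
It also fails if it takes over 58 s, if anything falls off the work surface, if the arm or the gripper's body presses on something with over 40 N, if the wrist force passes 120 N, or if a joint passes its speed limit or range.

## Working session

There is one attempt and no reset: what is moved stays moved. The work goes in short steps, Python scripts to look and compute and a tool call to move; the robot and the scene stay as the last step left them, time stands still between calls to the robot, and variables do not carry over. Pictures are saved under pics/ and viewed, and the job is handed in when it is done.

Besides the shell and the picture viewer there is one more tool, called after "Request:" as name([rows], argument=value, ...), one row to a line, values as JSON. carry_out: Moves the arm, as the interface text tells. Its arguments: {"type":"object","properties":{"commands":{"type":"array"},"grip_force":{"type":"number"}},"required":["commands"]}

```bash
ls; mkdir -p pics; python3 - <<'E'
from bench import ctrl, get_image, camera_info
import cv2
print(ctrl.get_state())
for n in ["scene","top","wrist"]:
    i=camera_info(n); print(n,i)
    cv2.imwrite(f"pics/{n}0.png",get_image(n)[:,:,::-1])
E
```

```text
pics
{'time': 0.0, 'joint_positions': array([-1.2728862 ,  0.32180057, -0.07010992,  1.45166972,  0.02262296,
        1.3707684 , -0.05691455]), 'qd': array([ 0.00098235, -0.00161734,  0.00037553,  0.00060669, -0.00124044,
       -0.00067626,  0.0007642 ]), 'joint_torque': array([-2.66162806e-04, -4.91307592e+01, -4.04493660e-01, -3.12510073e+01,
       -6.40203897e-02,  4.41829709e-02,  1.87916321e-04]), 'position': array([0.18188344, 0.62339826, 0.18417898]), 'tool_rot': array([-4.44222504e-01, -3.10987254e+00,  2.90940671e-03]), 'ft_force': array([ 0.87877956, -0.41281773, -0.68464229]), 'torque': array([0.02517591, 0.05072518, 0.00916005]), 'grip_width': 0.997868653101507}
scene {'intrinsics': array([[481.31854981,   0.        , 277.12679548],
       [  0.        , 481.31854981, 208.36463369],
       [  0.        ,   0.        ,   1.        ]]), 'k1': -0.10467624881134784, 'R': array([[ 0.70576765,  0.7081862 , -0.01908714],
       [ 0.40018466, -0.42076062, -0.81413312],
       [-0.58458896,  0.56695044, -0.58036449]]), 't': array([-0.36708568, -0.18057951,  1.53210955])}
top {'intrinsics': array([[459.36660653,   0.        , 278.12300846],
       [  0.        , 459.36660653, 210.7020184 ],
       [  0.        ,   0.        ,   1.        ]]), 'k1': -0.12024233501035701, 'R': array([[ 0.01585536, -0.99977965,  0.01375715],
       [-0.99287959, -0.01736757, -0.1178494 ],
       [ 0.11806236, -0.01179065, -0.99293618]]), 't': array([-0.07947017,  0.61378412,  1.34650887])}
wrist {'intrinsics': array([[335.17789168,   0.        , 280.39347382],
       [  0.        , 335.17789168, 208.13572851],
       [  0.        ,   0.        ,   1.        ]]), 'k1': -0.05485397389260257, 'R': array([[ 0.27958297,  0.96012046, -0.00143748],
       [ 0.9288046 , -0.27008406,  0.25372546],
       [ 0.24321876, -0.07227245, -0.96727521]]), 't': array([-0.64852038, -0.0314591 ,  0.3898907 ])}
```

View pics/scene0.png

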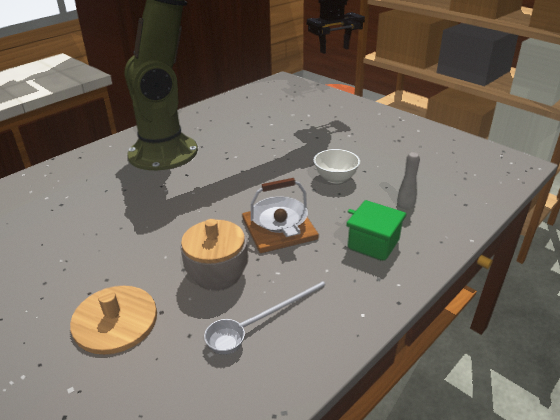

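View pics/top0.png

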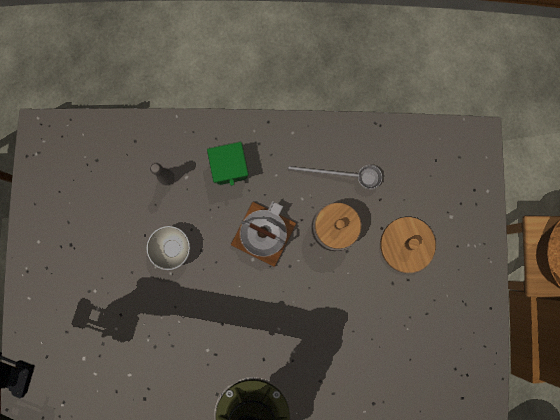

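View pics/wrist0.png

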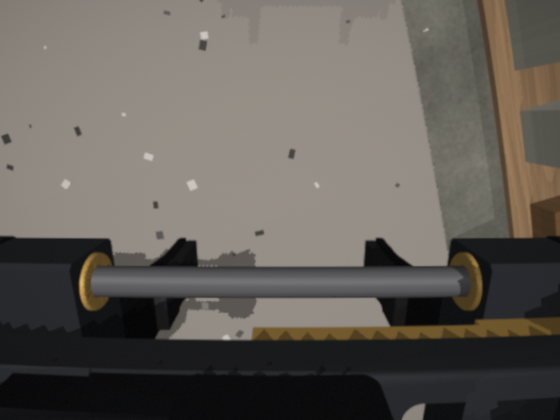

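The scene view shows the mortar with its lid at (213,250) and the larger look-alike lid on the counter at (113,318). The top view shows the same: lid on the mortar at (337,226), large lid at (409,245), dish on the board at (264,231) with its lip at (278,207), bowl at (168,247), tub at (228,162), pestle at (162,173) and ladle at (370,177). Next I'll zoom in and measure.

```bash
cat > h.py <<'E'
import numpy as np, cv2
from bench import ctrl, get_image, camera_info
def ray(info,uv):
    K=info["intrinsics"]; d=np.array([info["k1"],0,0,0,0.])
    p=cv2.undistortPoints(np.array(uv,float).reshape(-1,1,2),K,d)[:,0]
    R=info["R"];c=-R.T@info["t"]
    return c,(np.c_[p,np.ones(len(p))]@R)
def onplane(info,uv,z):
    c,d=ray(info,uv); s=(z-c[2])/d[:,2]; return (c+d*s[:,None])[:,:2]
def proj(info,X):
    X=np.array(X,float).reshape(-1,3)
    return cv2.projectPoints(X,cv2.Rodrigues(info["R"])[0],info["t"],info["intrinsics"],np.array([info["k1"],0,0,0.]))[0][:,0]
def tri(infos,uvs):
    A=np.zeros((3,3));b=np.zeros(3)
    for i,u in zip(infos,uvs):
        c,d=ray(i,[u]);d=d[0]/np.linalg.norm(d[0]);P=np.eye(3)-np.outer(d,d);A+=P;b+=P@c
    return np.linalg.solve(A,b)
E
python3 - <<'E'
from h import *
t=cv2.imread("pics/top0.png"); s=cv2.imread("pics/scene0.png")
cv2.imwrite("pics/topz.png",cv2.resize(t[190:280,220:390],None,fx=4.7,fy=4.7,interpolation=cv2.INTER_CUBIC))
cv2.imwrite("pics/scz.png",cv2.resize(s[160:300,170:340],None,fx=4.2,fy=4.2,interpolation=cv2.INTER_CUBIC))
E
```

```text
(no output)
```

View pics/topz.png

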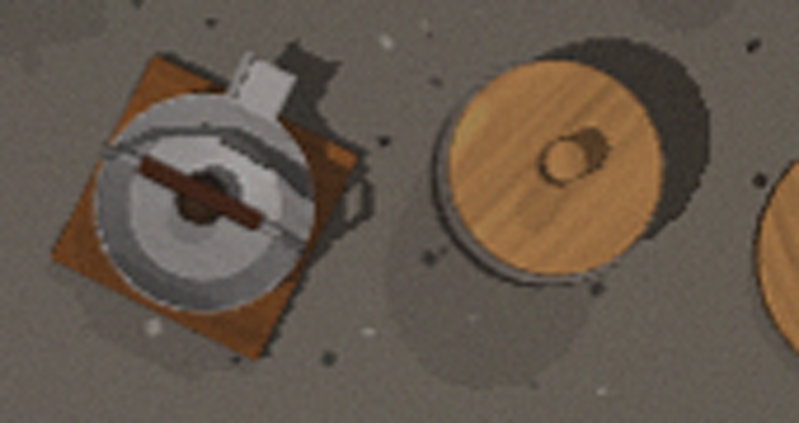

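View pics/scz.png

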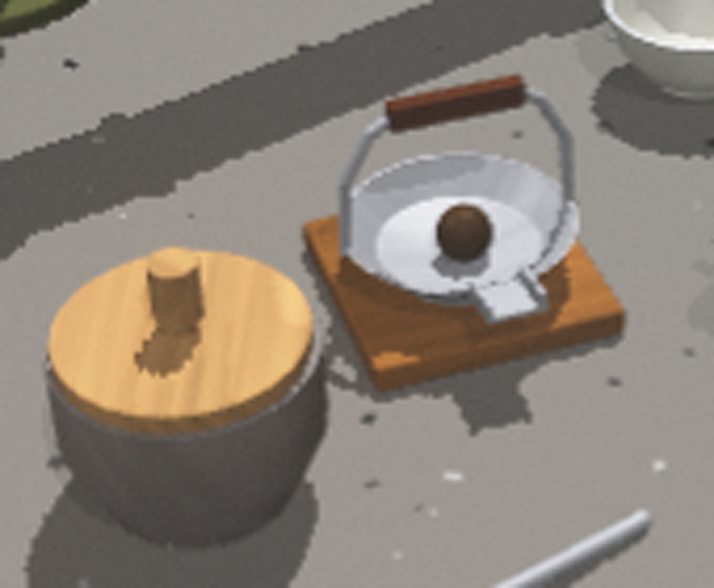

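```bash
python3 - <<'E'
from h import *
t=cv2.imread("pics/top0.png"); s=cv2.imread("pics/scene0.png")
ti=camera_info("top");si=camera_info("scene")
hsv=cv2.cvtColor(t,cv2.COLOR_BGR2HSV)
def blobs(img,lo,hi,mn):
    m=cv2.inRange(cv2.cvtColor(img,cv2.COLOR_BGR2HSV),lo,hi)
    n,l,st,c=cv2.connectedComponentsWithStats(m)
    return [(st[i].tolist(),c[i].round(1).tolist(),(l==i)) for i in range(1,n) if st[i][4]>mn]
off=np.array([220,190.])
for nm,img,inf in (("top",t,ti),("scene",s,si)):
  for b in blobs(img,(8,90,60),(25,255,255),150): 
    if b[0][1]>350: continue
    cn=max(cv2.findContours(b[2].astype(np.uint8),0,1)[0],key=cv2.contourArea)
    h=cv2.convexHull(cn)[:,0]
    print(nm,b[0],b[1])
    for z in (.107,.012):
        P=onplane(inf,h,z); (c,r)=cv2.minEnclosingCircle(P.astype(np.float32)); print("  z",z,np.round(c,4),round(r,4))
f=lambda p:np.array(p)/4.7+off
print("knob top",onplane(ti,[f((569,158))],.149), "dish grip",onplane(ti,[f((140,165)),f((262,218)),f((201,192))],.138))
C=onplane(ti,[f((158,55)),f((357,158)),f((258,357)),f((52,258))],.018);print("board",C,C.mean(0))
e=C[0]-C[3],C[1]-C[2]; print([np.degrees(np.arctan2(v[1],v[0])) for v in e],[np.linalg.norm(v) for v in e])
print("lip",onplane(ti,[f((268,85)),f((272,66))],.052))
g=lambda p:np.array(p)/4.2+np.array([170,160])
print("grip tri",tri([ti,si],[f((201,192)),g((456,103))]),"knob tri",tri([ti,si],[f((569,158)),g((175,262))]))
# others
for n,u,z in(("bowl",(168,247),.03),("ladlecup",(370,177),.03),("ladle end",(289,168),.01),("tub",(228,162),.083),("pestle",(157,169),.154)): print(n,onplane(ti,[u],z))
E
```

```text
top [315, 203, 46, 46, 1669] [337.6, 225.2]
  z 0.107 [ 0.568  -0.2396] 0.0667
  z 0.012 [ 0.5764 -0.2532] 0.0715
top [380, 217, 56, 56, 2432] [407.8, 244.5]
  z 0.107 [ 0.5164 -0.4424] 0.0821
  z 0.012 [ 0.5211 -0.4708] 0.0881
top [522, 216, 38, 168, 2959] [539.7, 273.6]
  z 0.107 [ 0.3596 -0.8617] 0.2511
  z 0.012 [ 0.3529 -0.9207] 0.2694
top [231, 224, 55, 43, 384] [256.2, 250.3]
  z 0.107 [ 0.5103 -0.0128] 0.0767
  z 0.012 [ 0.5145 -0.0099] 0.0823
scene [269, 0, 291, 139, 21357] [413.9, 53.9]
  z 0.107 [0.197  1.6256] 1.1932
  z 0.012 [0.0412 1.975 ] 1.3736
scene [0, 19, 89, 52, 2790] [42.9, 44.3]
  z 0.107 [-1.1464  0.2354] 0.4503
  z 0.012 [-1.5053  0.3745] 0.5184
scene [0, 86, 117, 82, 1350] [55.8, 116.7]
  z 0.107 [-0.2247 -0.1815] 0.2922
  z 0.012 [-0.4442 -0.1054] 0.3363
scene [517, 135, 43, 129, 1509] [540.4, 209.0]
  z 0.107 [1.0022 0.4463] 0.3254
  z 0.012 [0.9682 0.6173] 0.3746
scene [242, 211, 76, 42, 1238] [277.9, 235.1]
  z 0.107 [ 0.6412 -0.1158] 0.0918
  z 0.012 [ 0.5526 -0.0298] 0.1056
scene [181, 219, 63, 44, 2172] [212.5, 240.9]
  z 0.107 [ 0.5757 -0.2411] 0.072
[... 401 characters left out ...]
 -0.24268305]] dish grip [[ 0.56131977  0.01006273]
 [ 0.53119926 -0.0625701 ]
 [ 0.5459527  -0.02630624]]
board [[ 0.64367159  0.00594306]
 [ 0.578616   -0.12438284]
 [ 0.44936749 -0.06237576]
 [ 0.51054142  0.07136272]] [ 0.54554912 -0.02736321]
[np.float64(-26.16932869888573), np.float64(-25.6293990439269)] [np.float64(0.14833534742558888), np.float64(0.14335290299516523)]
lip [[ 0.6210166  -0.06563951]
 [ 0.63321318 -0.06798211]]
grip tri [ 0.54854949 -0.02403078  0.1282794 ] knob tri [ 0.57105131 -0.23992362  0.14768234]
bowl [[0.49996702 0.26057662]]
ladlecup [[ 0.7252609  -0.35050342]]
ladle end [[ 0.75248497 -0.10124117]]
tub [[0.75166706 0.08152941]]
pestle [[0.71278097 0.27330357]]
```

```bash
cat >> h.py <<'E'
from scipy.spatial.transform import Rotation as Ro
def plan(pts,st=None):
    """pts: list of (x,y,z,jawyaw_deg or None); shifts from current pose, tool kept pointing down"""
    st=st or ctrl.get_state(); R=Ro.from_rotvec(st["tool_rot"]); p=np.array(st["position"])
    y=R.apply([0,1,0]); z=R.apply([0,0,1])
    print("t",round(st["time"],2),"p",p.round(4),"yaw",np.degrees(np.arctan2(y[1],y[0])).round(2),"down",z.round(4),"F",np.round(st["ft_force"],1),"g",round(st["grip_width"],3),"q",np.round(st["joint_positions"],2))
    for q in pts:
        s=R.inv().apply(np.array(q[:3])-p)
        r=""
        if q[3] is not None:
            a=np.radians(q[3]); Y=np.array([np.cos(a),np.sin(a),0]);Z=np.array([0,0,-1.]);X=np.cross(Y,Z)
            r=(R.inv()*Ro.from_matrix(np.c_[X,Y,Z])).as_rotvec().round(3)
        print(q,"->",s.round(4),r)
E
python3 - <<'E'
from h import *
plan([(.5,.3,.26,None),(.56,-.24,.27,None),(.568,-.24,.27,73.7)])
i=camera_info("wrist");print(-i["R"].T@i["t"])
E
```

```text
t 0.15 p [0.1819 0.6235 0.1844] yaw 73.74 down [-3.0e-04 -1.4e-03 -1.0e+00] F [ 0.1 -0.1 -0.7] g 0.995 q [-1.27  0.32 -0.07  1.45  0.02  1.37 -0.06]
(0.5, 0.3, 0.26, None) -> [-0.396  -0.2217 -0.0752] 
(0.56, -0.24, 0.27, None) -> [-0.6047 -0.7233 -0.0845] 
(0.568, -0.24, 0.27, 73.7) -> [-0.6124 -0.7211 -0.0845] [-0.001  0.     0.001]
[0.11571381 0.64237548 0.38432615]
```

Request:
carry_out([
  {"tx": -0.05,"ty": -0.03,"tz": -0.03,"jaw": 1},
  {"tx": -0.1,"ty": -0.055,"tz": -0.05,"jaw": 1},
  {"tx": -0.15,"ty": -0.08,"tz": -0.065,"jaw": 1},
  {"tx": -0.2,"ty": -0.11,"tz": -0.075,"jaw": 1},
  {"tx": -0.25,"ty": -0.14,"tz": -0.08,"jaw": 1},
  {"tx": -0.3,"ty": -0.17,"tz": -0.08,"jaw": 1},
  {"tx": -0.35,"ty": -0.2,"tz": -0.08,"jaw": 1},
  {"tx": -0.4,"ty": -0.235,"tz": -0.08,"jaw": 1},
  {"tx": -0.425,"ty": -0.29,"tz": -0.08,"jaw": 1},
  {"tx": -0.448,"ty": -0.345,"tz": -0.08,"jaw": 1},
  {"tx": -0.47,"ty": -0.4,"tz": -0.08,"jaw": 1},
  {"tx": -0.49,"ty": -0.45,"tz": -0.08,"jaw": 1},
])

```text
invalid input
```

```bash
python3 - <<'E'
from h import *
plan([(.568,-.24,.27,73.7)])
E
```

```text
t 0.15 p [0.1819 0.6235 0.1844] yaw 73.74 down [-3.0e-04 -1.4e-03 -1.0e+00] F [ 0.1 -0.1 -0.7] g 0.995 q [-1.27  0.32 -0.07  1.45  0.02  1.37 -0.06]
(0.568, -0.24, 0.27, 73.7) -> [-0.6124 -0.7211 -0.0845] [-0.001  0.     0.001]
```

Request:
carry_out([
  {"tx": -0.05,"ty": -0.03,"tz": -0.03,"rx": 0,"ry": 0,"rz": 0,"jaw": 1},
  {"tx": -0.1,"ty": -0.055,"tz": -0.05,"rx": 0,"ry": 0,"rz": 0,"jaw": 1},
  {"tx": -0.15,"ty": -0.08,"tz": -0.065,"rx": 0,"ry": 0,"rz": 0,"jaw": 1},
  {"tx": -0.2,"ty": -0.11,"tz": -0.075,"rx": 0,"ry": 0,"rz": 0,"jaw": 1},
  {"tx": -0.25,"ty": -0.14,"tz": -0.08,"rx": 0,"ry": 0,"rz": 0,"jaw": 1},
  {"tx": -0.3,"ty": -0.17,"tz": -0.08,"rx": 0,"ry": 0,"rz": 0,"jaw": 1},
  {"tx": -0.35,"ty": -0.2,"tz": -0.08,"rx": 0,"ry": 0,"rz": 0,"jaw": 1},
  {"tx": -0.4,"ty": -0.235,"tz": -0.08,"rx": 0,"ry": 0,"rz": 0,"jaw": 1},
  {"tx": -0.425,"ty": -0.29,"tz": -0.08,"rx": 0,"ry": 0,"rz": 0,"jaw": 1},
  {"tx": -0.448,"ty": -0.345,"tz": -0.08,"rx": 0,"ry": 0,"rz": 0,"jaw": 1},
  {"tx": -0.47,"ty": -0.4,"tz": -0.08,"rx": 0,"ry": 0,"rz": 0,"jaw": 1},
  {"tx": -0.49,"ty": -0.45,"tz": -0.08,"rx": 0,"ry": 0,"rz": 0,"jaw": 1},
])

```text
time: 1.65
position: [0.5263, 0.0524, 0.2652]
tool_rot: [0.446, 3.11, 0.0]
ft_force: [0.2, -0.1, -0.7]
grip_width: 0.998
```

```bash
python3 - <<'E'
from h import *
plan([(.568,-.24,.27,73.7)])
E
```

```text
t 1.65 p [0.5263 0.0524 0.2652] yaw 73.69 down [ 1.e-04  1.e-04 -1.e+00] F [ 0.2 -0.1 -0.7] g 0.998 q [-0.55  0.03  0.41  1.64 -0.01  1.48  1.15]
(0.568, -0.24, 0.27, 73.7) -> [-0.1222 -0.2689 -0.0049] [ 0.  0. -0.]
```

Request:
carry_out([
  {"tx": -0.02,"ty": -0.05,"tz": 0,"rx": 0,"ry": 0,"rz": 0,"jaw": 1},
  {"tx": -0.045,"ty": -0.1,"tz": 0,"rx": 0,"ry": 0,"rz": 0,"jaw": 1},
  {"tx": -0.07,"ty": -0.155,"tz": 0,"rx": 0,"ry": 0,"rz": 0,"jaw": 1},
  {"tx": -0.09,"ty": -0.2,"tz": 0,"rx": 0,"ry": 0,"rz": 0,"jaw": 1},
  {"tx": -0.11,"ty": -0.24,"tz": 0,"rx": 0,"ry": 0,"rz": 0,"jaw": 1},
  {"tx": -0.122,"ty": -0.269,"tz": 0,"rx": 0,"ry": 0,"rz": 0,"jaw": 1},
  {"tx": -0.122,"ty": -0.269,"tz": 0,"rx": 0,"ry": 0,"rz": 0,"jaw": 1},
])

```text
time: 2.52
position: [0.567, -0.2411, 0.2647]
tool_rot: [-0.453, -3.108, 0.003]
ft_force: [-0.4, 0.3, 0.3]
grip_width: 0.998
```

```bash
python3 - <<'E'
from h import *
plan([(.568,-.24,.27,73.7)])
w=camera_info("wrist");im=get_image("wrist");cv2.imwrite("pics/w1.png",im[:,:,::-1])
print(proj(w,[(.568,-.24,.149),(.571,-.24,.149)]), proj(w,[(.546,-.027,.138)]))
E
```

```text
t 2.52 p [ 0.567  -0.2411  0.2647] yaw 73.43 down [-0.0015 -0.0017 -1.    ] F [-0.4  0.3  0.3] g 0.998 q [-0.18  0.25  0.67  1.44 -0.16  1.51  1.76]
(0.568, -0.24, 0.27, 73.7) -> [-0.0006  0.0013 -0.0053] [-0.002 -0.001 -0.005]
[[282.63158744 194.85129357]
 [283.51164883 197.76206945]] [[489.03531258 109.47876054]]
```

View pics/w1.png

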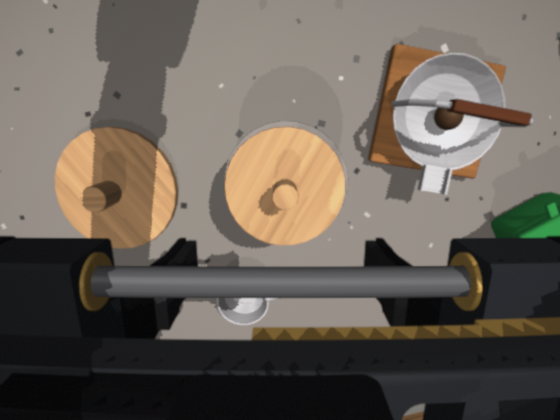

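Wrist view: knob top at about (286,194), predicted (283,195). Grip middle at about (491,112), predicted (489,109). Both agree to within 2–3 mm. Now I'll refine from this view.

```bash
python3 - <<'E'
from h import *
w=camera_info("wrist")
im=cv2.imread("pics/w1.png")
m=cv2.inRange(cv2.cvtColor(im,cv2.COLOR_BGR2HSV),(8,90,60),(25,255,255))
m[:, :210]=0;m[:,360:]=0;m[238:]=0
cn=max(cv2.findContours(m,0,1)[0],key=cv2.contourArea);h=cv2.convexHull(cn)[:,0]
c,r=cv2.minEnclosingCircle(onplane(w,h,.107).astype(np.float32));print("lid",c,r,"knob",onplane(w,[(286,194)],.149))
# grip mask
m=cv2.inRange(cv2.cvtColor(im,cv2.COLOR_BGR2HSV),(0,90,30),(9,255,200));m[:, :430]=0;m[:85]=0;m[140:]=0
n,l,st,cc=cv2.connectedComponentsWithStats(m);k=1+st[1:,4].argmax();print(st[k],cc[k])
rc=cv2.minAreaRect(np.argwhere(l==k)[:,::-1].astype(np.float32));print(rc)
bx=cv2.boxPoints(rc);print(onplane(w,bx,.138),onplane(w,[rc[0]],.13))
E
```

```text
lid (0.5711084604263306, -0.23585931956768036) 0.06572209298610687 knob [[ 0.56878846 -0.23396415]]
[454 100  38  13 124] [474.58064516 105.46774194]
((472.14703369140625, 105.08824157714844), (37.6374397277832, 6.616379737854004), 12.528807640075684)
[[ 0.53189427 -0.05773704]
 [ 0.52641035 -0.05535636]
 [ 0.54338933 -0.02150734]
 [ 0.54900804 -0.02379362]] [[ 0.5385076  -0.03533376]]
```

Request:
carry_out([
  {"tx": -0.001,"ty": 0.004,"tz": 0.04,"rx": 0,"ry": 0,"rz": 0,"jaw": 1},
  {"tx": -0.001,"ty": 0.004,"tz": 0.085,"rx": 0,"ry": 0,"rz": 0,"jaw": 0.8},
  {"tx": -0.001,"ty": 0.004,"tz": 0.125,"rx": 0,"ry": 0,"rz": 0,"jaw": 0.6},
  {"tx": -0.001,"ty": 0.004,"tz": 0.14,"rx": 0,"ry": 0,"rz": 0,"jaw": 0.5},
  {"tx": -0.001,"ty": 0.004,"tz": 0.147,"rx": 0,"ry": 0,"rz": 0,"jaw": 0.45},
  {"tx": -0.001,"ty": 0.004,"tz": 0.147,"rx": 0,"ry": 0,"rz": 0,"jaw": 0.35},
  {"tx": -0.001,"ty": 0.004,"tz": 0.147,"rx": 0,"ry": 0,"rz": 0,"jaw": 0.2},
  {"tx": -0.001,"ty": 0.004,"tz": 0.147,"rx": 0,"ry": 0,"rz": 0,"jaw": 0.1},
  {"tx": -0.001,"ty": 0.004,"tz": 0.147,"rx": 0,"ry": 0,"rz": 0,"jaw": 0.1},
  {"tx": -0.001,"ty": 0.004,"tz": 0.147,"rx": 0,"ry": 0,"rz": 0,"jaw": 0.1},
], grip_force=30)

```text
time: 3.82
position: [0.5704, -0.2341, 0.1184]
tool_rot: [0.444, 3.11, 0.0]
ft_force: [0.2, -0.5, 0.1]
grip_width: 0.125
```

```bash
python3 - <<'E'
from h import *
s=ctrl.get_state();x,y,z=s["position"]
plan([(x,y,.2,None),(.405,-.235,.2,None),(.405,-.235,.024,None)])
E
```

```text
t 3.83 p [ 0.5704 -0.2341  0.1184] yaw 73.74 down [ 3.e-04  0.e+00 -1.e+00] F [ 0.2 -0.5  0.1] g 0.125 q [-0.18  0.33  0.64  1.65 -0.21  1.23  1.8 ]
(np.float64(0.5704044592476955), np.float64(-0.23407935220446574), 0.2, None) -> [-0.      0.     -0.0816] 
(0.405, -0.235, 0.2, None) -> [ 0.1585 -0.0472 -0.0816] 
(0.405, -0.235, 0.024, None) -> [ 0.1586 -0.0472  0.0944]
```

The opening is 11 mm, less than the 26 mm knob, so I'm checking the grasp.

```bash
python3 - <<'E'
from h import *
im=get_image("wrist")[:,:,::-1];sc=get_image("scene")[:,:,::-1]
a=cv2.resize(sc[120:320,140:360],(440,400));b=cv2.resize(im,(560,420))[0:400,150:500]
cv2.imwrite("pics/w2.png",np.hstack([a,b]))
print(ctrl.get_state()["grip_width"])
E
```

```text
0.11034726053880618
```

View pics/w2.png

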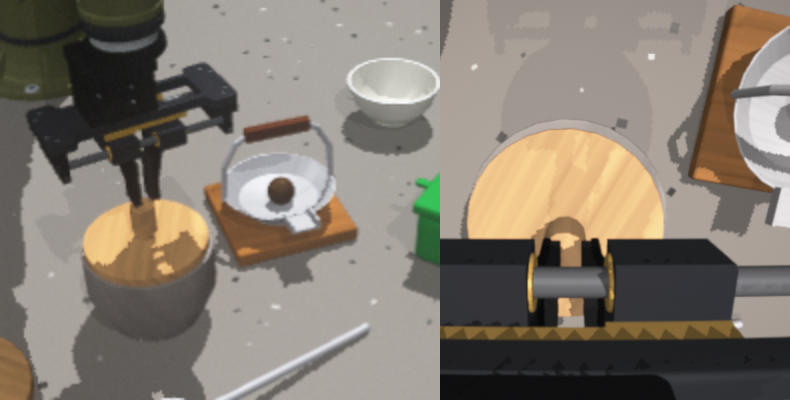

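```bash
python3 - <<'E'
from h import *
im=get_image("top")[:,:,::-1].copy();sc=get_image("scene")[:,:,::-1].copy()
for n,I in(("top",im),("scene",sc)):
    i=camera_info(n); print(n,proj(i,[(.5704,-.2341,.1184),(.5704,-.2341,.149),(.5704,-.2341,.107)]).round(1))
a=cv2.resize(sc[190:260,170:250],None,fx=5,fy=5,interpolation=cv2.INTER_CUBIC);b=cv2.resize(im[190:260,300:380],None,fx=5,fy=5,interpolation=cv2.INTER_CUBIC)
cv2.imwrite("pics/w3.png",np.hstack([a,b]))
E
```

```text
top [[336.4 224. ]
 [338.  223. ]
 [335.9 224.3]]
scene [[213.3 232.3]
 [211.8 220.6]
 [213.8 236.6]]
```

View pics/w3.png

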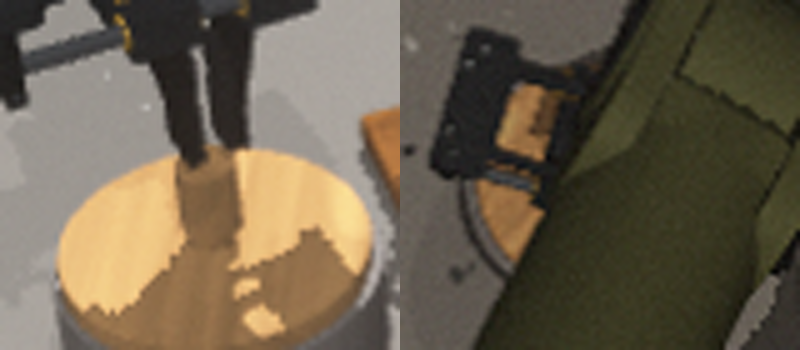

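```bash
python3 - <<'E'
from h import *
i=camera_info("scene");p=np.array([.1819,.6235,.1844]);y=np.array([.28,.96,0])
print(proj(i,[p,p+.0435*y,p-.0435*y]))
p=np.array([.5704,-.2341,.1184]);print("now tips",proj(i,[p+.006*y,p-.006*y,p+.012*y,p-.012*y]), "upper 50mm",proj(i,[p+[0,0,.05]]))
s=cv2.imread("pics/scene0.png");cv2.imwrite("pics/s0z.png",cv2.resize(s[0:80,290:390],None,fx=6,fy=6,interpolation=cv2.INTER_CUBIC))
E
```

```text
[[333.8322186   60.36048169]
 [343.96933061  58.36786288]
 [323.46891626  62.41208607]]
now tips [[215.94483535 231.45434733]
 [210.60328926 233.24273838]
 [218.59937534 230.56555835]
 [207.91627081 234.14234404]] upper 50mm [[210.88510253 212.87241371]]
```

View pics/s0z.png

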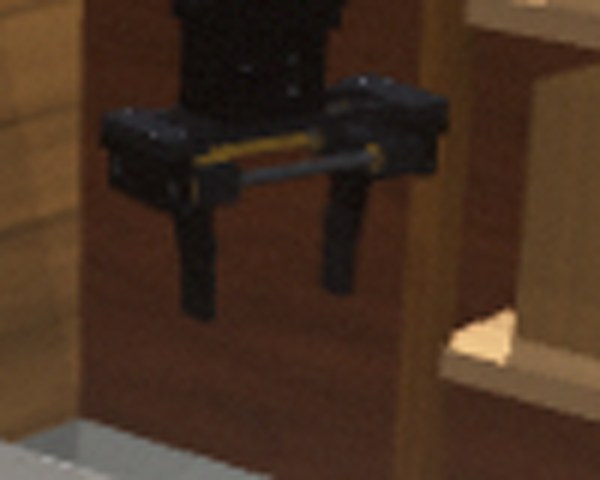

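```bash
python3 - <<'E'
from h import *
i=camera_info("top");p=np.array([.1819,.6235,.1844]);y=np.array([.28,.96,0]);z=np.array([0,0,.035])
for q in (p,p+z): print(proj(i,[q,q+.0435*y,q-.0435*y,q+.0585*y,q-.0585*y]).round(1))
s=cv2.imread("pics/top0.png");cv2.imwrite("pics/t0z.png",cv2.resize(s[340:420,0:100],None,fx=7,fy=7,interpolation=cv2.INTER_CUBIC))
E
```

```text
[[ 21.3 358.2]
 [  7.4 352.7]
 [ 35.4 363.7]
 [  2.7 350.9]
 [ 40.4 365.6]]
[[ 14.6 360.6]
 [  0.4 355. ]
 [ 29.  366.3]
 [ -4.4 353. ]
 [ 34.  368.3]]
```

View pics/t0z.png

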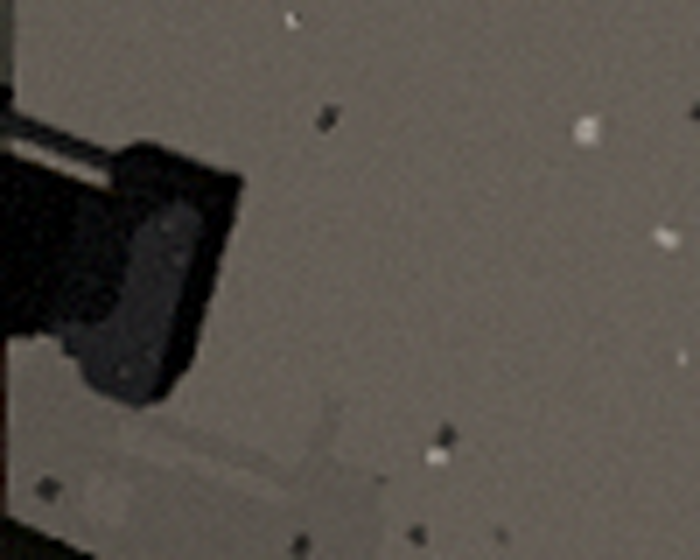

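The fingertips in the scene view sit at about (212,222), where the reported TCP should project to (213,232). So they look roughly 30 mm higher than reported, and the jaws closed above the knob. I'll raise the tool, open the jaws and measure this offset without occlusion.

Request:
carry_out([
  {"tx": 0,"ty": 0,"tz": -0.02,"rx": 0,"ry": 0,"rz": 0,"jaw": 0.5},
  {"tx": 0,"ty": 0,"tz": -0.05,"rx": 0,"ry": 0,"rz": 0,"jaw": 0.5},
  {"tx": 0,"ty": 0,"tz": -0.06,"rx": 0,"ry": 0,"rz": 0,"jaw": 0.5},
  {"tx": 0,"ty": 0,"tz": -0.06,"rx": 0,"ry": 0,"rz": 0,"jaw": 0.5},
  {"tx": 0,"ty": 0,"tz": -0.06,"rx": 0,"ry": 0,"rz": 0,"jaw": 0.5},
])

```text
time: 4.65
position: [0.5698, -0.2337, 0.1773]
tool_rot: [-0.444, -3.109, -0.001]
ft_force: [-0.1, -0.6, 0.6]
grip_width: 0.487
```

```bash
python3 - <<'E'
from h import *
st=ctrl.get_state();plan([],st);p=st["position"];y=Ro.from_rotvec(st["tool_rot"]).apply([0,1,0])
sc=get_image("scene")[:,:,::-1];w=get_image("wrist")[:,:,::-1]
i=camera_info("scene");e=.087/2*st["grip_width"]
for z in (0,.02,.03,.04): print(z,proj(i,[p+[0,0,z],p+(e+.004)*y+[0,0,z],p-(e+.004)*y+[0,0,z]]).round(1).tolist())
cv2.imwrite("pics/s4.png",cv2.resize(sc[160:270,150:260],None,fx=5,fy=5,interpolation=cv2.INTER_CUBIC));cv2.imwrite("pics/w4.png",w)
E
```

```text
t 4.65 p [ 0.5698 -0.2337  0.1773] yaw 73.75 down [-1.4e-03  6.0e-04 -1.0e+00] F [-0.1 -0.6  0.6] g 0.487 q [-0.19  0.29  0.65  1.57 -0.18  1.34  1.77]
0 [[210.4, 209.1], [222.0, 205.4], [198.7, 212.8]]
0.02 [[209.4, 200.9], [221.1, 197.3], [197.5, 204.5]]
0.03 [[208.9, 196.7], [220.7, 193.1], [197.0, 200.3]]
0.04 [[208.4, 192.5], [220.2, 188.9], [196.4, 196.1]]
```

View pics/s4.png

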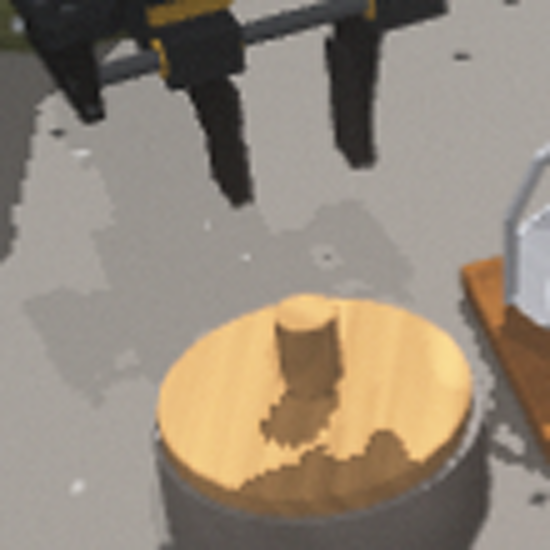

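View pics/w4.png

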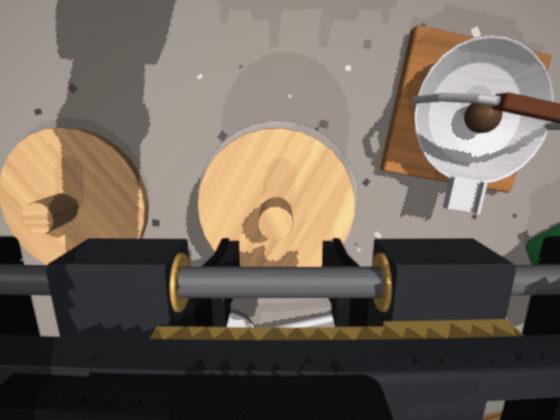

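```bash
python3 - <<'E'
from h import *
st=ctrl.get_state();p=st["position"];R=Ro.from_rotvec(st["tool_rot"]);w=camera_info("wrist")
e=.087/2*st["grip_width"]
for z in (0,-.03):
  for x in (-.0095,0,.0095):
    print(z,x,proj(w,[p+R.apply([x,s*(e+.004),z]) for s in(-1,1)]).round(1).tolist())
E
```

```text
0 -0.0095 [[241.2, 247.4], [321.7, 247.4]]
0 0 [[240.7, 233.3], [322.2, 233.3]]
0 0.0095 [[240.2, 218.8], [322.7, 218.8]]
-0.03 -0.0095 [[235.1, 267.4], [328.1, 267.4]]
-0.03 0 [[234.4, 251.3], [328.8, 251.3]]
-0.03 0.0095 [[233.8, 234.7], [329.5, 234.8]]
```

```bash
python3 - <<'E'
from h import *
w=camera_info("wrist");s=camera_info("scene")
print(onplane(w,[(276,215)],.149),onplane(s,[(211.6,222.4)],.149))
k=onplane(w,[(276,215)],.149)[0]
plan([(.569,-.237,.089,None)])
E
```

```text
[[ 0.5647528  -0.23613719]] [[ 0.57494149 -0.23831795]]
t 4.75 p [ 0.5697 -0.2337  0.1771] yaw 73.75 down [-1.8e-03  6.0e-04 -1.0e+00] F [-0.3  0.4 -1. ] g 0.498 q [-0.19  0.29  0.65  1.57 -0.18  1.34  1.77]
(0.569, -0.237, 0.089, None) -> [-0.0004 -0.0034  0.0881]
```

Request:
carry_out([
  {"tx": 0,"ty": -0.0035,"tz": 0.02,"rx": 0,"ry": 0,"rz": 0,"jaw": 0.7},
  {"tx": 0,"ty": -0.0035,"tz": 0.04,"rx": 0,"ry": 0,"rz": 0,"jaw": 0.7},
  {"tx": 0,"ty": -0.0035,"tz": 0.06,"rx": 0,"ry": 0,"rz": 0,"jaw": 0.7},
  {"tx": 0,"ty": -0.0035,"tz": 0.075,"rx": 0,"ry": 0,"rz": 0,"jaw": 0.6},
  {"tx": 0,"ty": -0.0035,"tz": 0.085,"rx": 0,"ry": 0,"rz": 0,"jaw": 0.5},
  {"tx": 0,"ty": -0.0035,"tz": 0.088,"rx": 0,"ry": 0,"rz": 0,"jaw": 0.4},
  {"tx": 0,"ty": -0.0035,"tz": 0.088,"rx": 0,"ry": 0,"rz": 0,"jaw": 0.3},
  {"tx": 0,"ty": -0.0035,"tz": 0.088,"rx": 0,"ry": 0,"rz": 0,"jaw": 0.2},
  {"tx": 0,"ty": -0.0035,"tz": 0.088,"rx": 0,"ry": 0,"rz": 0,"jaw": 0.15},
  {"tx": 0,"ty": -0.0035,"tz": 0.088,"rx": 0,"ry": 0,"rz": 0,"jaw": 0.15},
], grip_force=30)

```text
time: 6.0
position: [0.5699, -0.2376, 0.091]
tool_rot: [0.444, 3.109, -0.0]
ft_force: [1.3, -0.4, 2.2]
grip_width: 0.291
```

```bash
python3 - <<'E'
from h import *
s=ctrl.get_state();x,y,z=s["position"]
plan([(x,y,.17,None),(.405,-.235,.2,None),(.405,-.235,z-.095,None)],s)
sc=get_image("scene")[:,:,::-1]
cv2.imwrite("pics/s5.png",cv2.resize(sc[160:270,150:260],None,fx=5,fy=5,interpolation=cv2.INTER_CUBIC))
E
```

```text
t 6.0 p [ 0.5699 -0.2376  0.091 ] yaw 73.74 down [ 1.4e-03 -3.0e-04 -1.0e+00] F [ 1.3 -0.4  2.2] g 0.291 q [-0.16  0.36  0.64  1.68 -0.23  1.18  1.81]
(np.float64(0.5698664079629487), np.float64(-0.23763449314703736), 0.17, None) -> [-0.0001  0.     -0.079 ] 
(0.405, -0.235, 0.2, None) -> [ 0.1589 -0.0436 -0.1093] 
(0.405, -0.235, np.float64(-0.004042303694567206), None) -> [ 0.1591 -0.0437  0.0948]
```

View pics/s5.png

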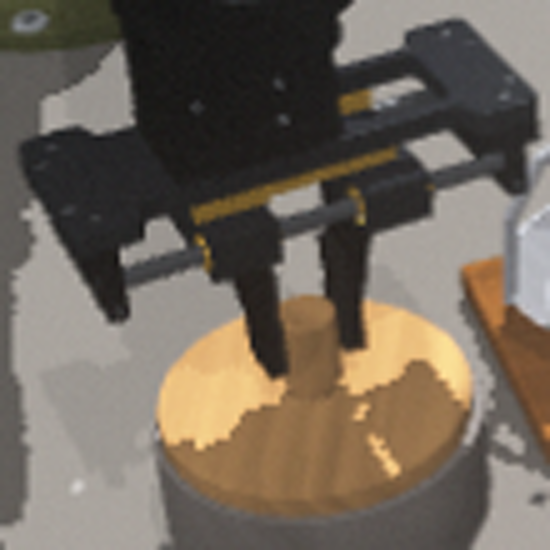

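Grasp confirmed: 25 mm opening, with the knob between both fingers. Next I lift the lid and carry it to (0.405, -0.235).

Request:
carry_out([
  {"tx": 0,"ty": 0,"tz": -0.01,"rx": 0,"ry": 0,"rz": 0,"jaw": 0.15},
  {"tx": 0,"ty": 0,"tz": -0.025,"rx": 0,"ry": 0,"rz": 0,"jaw": 0.15},
  {"tx": 0,"ty": 0,"tz": -0.045,"rx": 0,"ry": 0,"rz": 0,"jaw": 0.15},
  {"tx": 0.015,"ty": -0.005,"tz": -0.055,"rx": 0,"ry": 0,"rz": 0,"jaw": 0.15},
  {"tx": 0.04,"ty": -0.011,"tz": -0.06,"rx": 0,"ry": 0,"rz": 0,"jaw": 0.15},
  {"tx": 0.07,"ty": -0.02,"tz": -0.06,"rx": 0,"ry": 0,"rz": 0,"jaw": 0.15},
  {"tx": 0.1,"ty": -0.028,"tz": -0.06,"rx": 0,"ry": 0,"rz": 0,"jaw": 0.15},
  {"tx": 0.13,"ty": -0.036,"tz": -0.06,"rx": 0,"ry": 0,"rz": 0,"jaw": 0.15},
  {"tx": 0.15,"ty": -0.042,"tz": -0.06,"rx": 0,"ry": 0,"rz": 0,"jaw": 0.15},
  {"tx": 0.159,"ty": -0.044,"tz": -0.06,"rx": 0,"ry": 0,"rz": 0,"jaw": 0.15},
  {"tx": 0.159,"ty": -0.044,"tz": -0.06,"rx": 0,"ry": 0,"rz": 0,"jaw": 0.15},
])

```text
time: 7.42
position: [0.4048, -0.2353, 0.1511]
tool_rot: [0.445, 3.108, 0.001]
ft_force: [-0.2, 0.8, -3.4]
grip_width: 0.29
```

```bash
python3 - <<'E'
from h import *
plan([(.405,-.235,-.002,None)])
sc=get_image("scene")[:,:,::-1]
cv2.imwrite("pics/s6.png",sc)
E
```

```text
t 7.42 p [ 0.4048 -0.2353  0.1511] yaw 73.72 down [ 2.1e-03  4.0e-04 -1.0e+00] F [-0.2  0.8 -3.4] g 0.29 q [-0.23 -0.09  0.67  1.95  0.06  1.26  1.71]
(0.405, -0.235, -0.002, None) -> [0.0002 0.0002 0.1531]
```

View pics/s6.png

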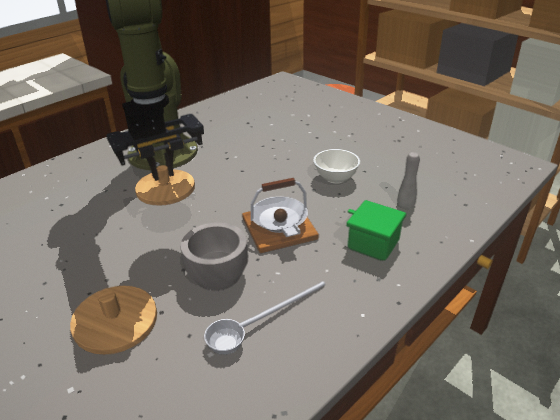

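The lid is held level and the mortar is open. Now I lower it.

Request:
carry_out([
  {"tx": 0,"ty": 0,"tz": 0.03,"rx": 0,"ry": 0,"rz": 0,"jaw": 0.15},
  {"tx": 0,"ty": 0,"tz": 0.06,"rx": 0,"ry": 0,"rz": 0,"jaw": 0.15},
  {"tx": 0,"ty": 0,"tz": 0.09,"rx": 0,"ry": 0,"rz": 0,"jaw": 0.15},
  {"tx": 0,"ty": 0,"tz": 0.12,"rx": 0,"ry": 0,"rz": 0,"jaw": 0.15},
  {"tx": 0,"ty": 0,"tz": 0.138,"rx": 0,"ry": 0,"rz": 0,"jaw": 0.15},
  {"tx": 0,"ty": 0,"tz": 0.147,"rx": 0,"ry": 0,"rz": 0,"jaw": 0.15},
  {"tx": 0,"ty": 0,"tz": 0.15,"rx": 0,"ry": 0,"rz": 0,"jaw": 0.15},
  {"tx": 0,"ty": 0,"tz": 0.152,"rx": 0,"ry": 0,"rz": 0,"jaw": 0.15},
  {"tx": 0,"ty": 0,"tz": 0.152,"rx": 0,"ry": 0,"rz": 0,"jaw": 0.15},
])

```text
time: 8.6
position: [0.4049, -0.2352, -0.0013]
tool_rot: [0.444, 3.109, 0.0]
ft_force: [-0.2, 1.2, -2.3]
grip_width: 0.289
```

Request:
carry_out([
  {"tx": 0,"ty": 0,"tz": 0.001,"rx": 0,"ry": 0,"rz": 0,"jaw": 0.15},
  {"tx": 0,"ty": 0,"tz": 0.002,"rx": 0,"ry": 0,"rz": 0,"jaw": 0.15},
  {"tx": 0,"ty": 0,"tz": 0.003,"rx": 0,"ry": 0,"rz": 0,"jaw": 0.15},
  {"tx": 0,"ty": 0,"tz": 0.003,"rx": 0,"ry": 0,"rz": 0,"jaw": 0.15},
])

```text
time: 9.1
position: [0.4045, -0.2351, -0.0041]
tool_rot: [0.444, 3.11, 0.001]
ft_force: [-2.7, 1.4, 6.2]
grip_width: 0.29
```

Request:
carry_out([
  {"tx": 0,"ty": 0,"tz": 0,"rx": 0,"ry": 0,"rz": 0,"jaw": 0.4},
  {"tx": 0,"ty": 0,"tz": 0,"rx": 0,"ry": 0,"rz": 0,"jaw": 0.6},
  {"tx": 0,"ty": 0,"tz": -0.005,"rx": 0,"ry": 0,"rz": 0,"jaw": 0.6},
  {"tx": 0,"ty": 0,"tz": -0.04,"rx": 0,"ry": 0,"rz": 0,"jaw": 0.6},
  {"tx": 0,"ty": 0,"tz": -0.09,"rx": 0,"ry": 0,"rz": 0,"jaw": 0.6},
  {"tx": 0,"ty": 0,"tz": -0.14,"rx": 0,"ry": 0,"rz": 0,"jaw": 0.6},
  {"tx": 0,"ty": 0,"tz": -0.19,"rx": 0,"ry": 0,"rz": 0,"jaw": 0.6},
  {"tx": 0,"ty": 0,"tz": -0.24,"rx": 0,"ry": 0,"rz": 0,"jaw": 0.6},
])

```text
time: 10.1
position: [0.4042, -0.2352, 0.2373]
tool_rot: [0.445, 3.109, 0.001]
ft_force: [0.9, -1.0, 0.0]
grip_width: 0.601
```

```bash
python3 - <<'E'
from h import *
plan([(.5,-.06,.25,-24.5),(.53,-.02,.25,-24.5)])
sc=get_image("scene")[:,:,::-1]
cv2.imwrite("pics/s7.png",cv2.resize(sc[100:320,40:350],None,fx=2.4,fy=2.4))
E
```

```text
t 10.1 p [ 0.4042 -0.2352  0.2373] yaw 73.72 down [ 1.4e-03  2.0e-04 -1.0e+00] F [ 0.9 -1.   0. ] g 0.601 q [-0.26 -0.15  0.67  1.82  0.09  1.44  1.67]
(0.5, -0.06, 0.25, -24.5) -> [-0.0428  0.1951 -0.0125] [1.000e-03 0.000e+00 1.714e+00]
(0.53, -0.02, 0.25, -24.5) -> [-0.0604  0.2419 -0.0125] [1.000e-03 0.000e+00 1.714e+00]
```

View pics/s7.png

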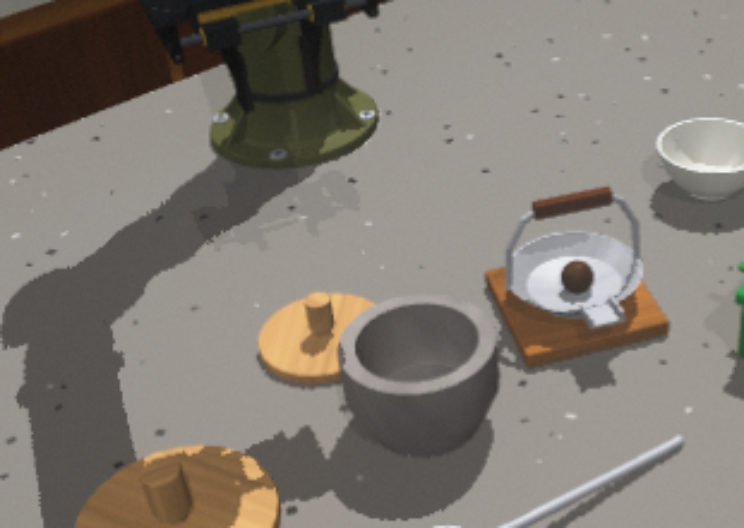

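The lid lies flat on the counter, clear of the mortar, and the mortar is open. Now I go above the dish with the jaws turned to match the grip.

Request:
carry_out([
  {"tx": -0.007,"ty": 0.018,"tz": -0.012,"rx": 0,"ry": 0,"rz": 0.17,"jaw": 0.6},
  {"tx": -0.014,"ty": 0.036,"tz": -0.012,"rx": 0,"ry": 0,"rz": 0.34,"jaw": 0.6},
  {"tx": -0.02,"ty": 0.054,"tz": -0.012,"rx": 0,"ry": 0,"rz": 0.51,"jaw": 0.6},
  {"tx": -0.027,"ty": 0.072,"tz": -0.012,"rx": 0,"ry": 0,"rz": 0.68,"jaw": 0.6},
  {"tx": -0.034,"ty": 0.09,"tz": -0.012,"rx": 0,"ry": 0,"rz": 0.85,"jaw": 0.6},
  {"tx": -0.041,"ty": 0.108,"tz": -0.012,"rx": 0,"ry": 0,"rz": 1.02,"jaw": 0.6},
  {"tx": -0.048,"ty": 0.126,"tz": -0.012,"rx": 0,"ry": 0,"rz": 1.19,"jaw": 0.6},
  {"tx": -0.055,"ty": 0.145,"tz": -0.012,"rx": 0,"ry": 0,"rz": 1.36,"jaw": 0.6},
  {"tx": -0.062,"ty": 0.163,"tz": -0.012,"rx": 0,"ry": 0,"rz": 1.53,"jaw": 0.6},
  {"tx": -0.068,"ty": 0.181,"tz": -0.012,"rx": 0,"ry": 0,"rz": 1.714,"jaw": 0.6},
  {"tx": -0.068,"ty": 0.181,"tz": -0.012,"rx": 0,"ry": 0,"rz": 1.714,"jaw": 0.6},
  {"tx": -0.068,"ty": 0.181,"tz": -0.012,"rx": 0,"ry": 0,"rz": 1.714,"jaw": 0.6},
])

```text
time: 11.65
position: [0.5199, -0.0814, 0.2472]
tool_rot: [2.64, 1.703, -0.001]
ft_force: [-1.2, -0.6, -0.5]
grip_width: 0.599
```

```bash
python3 - <<'E'
from h import *
plan([(.546,-.027,.25,-24.5)])
w=camera_info("wrist");im=get_image("wrist");cv2.imwrite("pics/w8.png",im[:,:,::-1])
cv2.imwrite("pics/t8.png",get_image("top")[:,:,::-1])
u=np.array([np.cos(np.radians(-24.5)),np.sin(np.radians(-24.5)),0]);v=np.array([-u[1],u[0],0])
c=np.array([.546,-.027,.138]);print(proj(w,[c,c+.04*v,c-.04*v,(.546,-.027,.052)+.097*u]).round(1))
E
```

```text
t 11.65 p [ 0.5199 -0.0814  0.2472] yaw -24.34 down [-3.e-04 -5.e-04 -1.e+00] F [-1.2 -0.6 -0.5] g 0.599 q [-0.32  0.02  0.44  1.67 -0.01  1.45 -0.31]
(0.546, -0.027, 0.25, -24.5) -> [ 0.0603  0.0014 -0.0028] [-0.     0.001  0.003]
[[281.5 129.8]
 [281.7  83.2]
 [281.4 173.8]
 [365.4 128.2]]
```

View pics/w8.png

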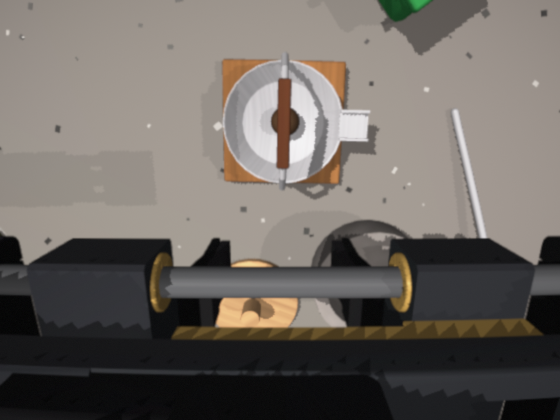

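View pics/t8.png

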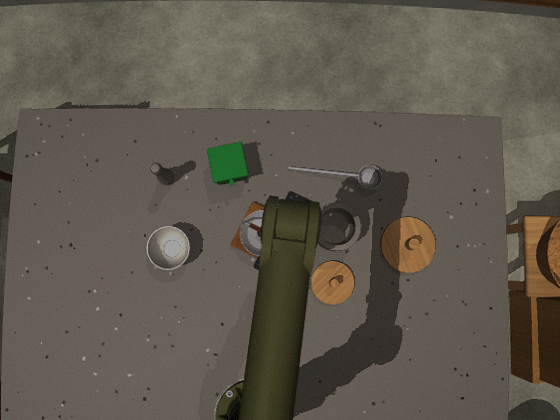

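The grip in the wrist view runs from (286,79) to (283,167), close to straight in the jaw frame, with the lip at (356,125). The top view shows the laid lid at (333,283). Next I compute the grip's position and yaw.

```bash
python3 - <<'E'
from h import *
w=camera_info("wrist");im=cv2.imread("pics/w8.png");hsv=cv2.cvtColor(im,cv2.COLOR_BGR2HSV)
g=np.zeros(im.shape[:2],np.uint8);g[60:185,272:300]=cv2.inRange(hsv,(0,100,30),(9,255,200))[60:185,272:300]
rc=cv2.minAreaRect(cv2.findNonZero(g));b=cv2.boxPoints(rc);print(rc)
P=onplane(w,b,.138);print("centre",P.mean(0),P.round(4).tolist())
pts=cv2.findNonZero(g)[:,0].astype(float);Q=onplane(w,pts,.138);d=np.linalg.svd(Q-Q.mean(0))[2][0];print("y yaw",np.degrees(np.arctan2(d[1],d[0])),Q.mean(0))
m=cv2.inRange(hsv,(5,90,50),(20,255,255));m[:, :210]=0;m[:,355:]=0;m[:50]=0;m[195:]=0
rb=cv2.minAreaRect(cv2.findNonZero(m));B=onplane(w,cv2.boxPoints(rb),.018);print("board",rb,B.mean(0))
for k in range(4):
    e=B[(k+1)%4]-B[k];print(np.linalg.norm(e).round(4),np.degrees(np.arctan2(e[1],e[0])).round(2))
ball=cv2.inRange(hsv,(0,30,0),(30,255,70))
print("lip yaw from tip",onplane(w,[(369,124),(369,111),(369,138)],.052))
E
python3 - <<'E'
import cv2
i=cv2.imread("pics/w8.png");cv2.imwrite("pics/w8z.png",cv2.resize(i[45:200,205:385],None,fx=3.6,fy=3.6,interpolation=cv2.INTER_CUBIC))
E
```

```text
((283.3840637207031, 123.0147705078125), (12.144867897033691, 88.31932067871094), 2.2025980949401855)
centre [ 0.54964144 -0.0233501 ] [[0.5273, -0.0555], [0.5622, 0.0137], [0.5717, 0.0089], [0.5373, -0.0605]]
y yaw -117.32603298836695 [ 0.54857092 -0.02373524]
board ((282.4151611328125, 120.98755645751953), (123.31251525878906, 122.18511199951172), 1.2188751697540283) [ 0.54950388 -0.02324062]
0.1489 62.03
0.148 -25.55
0.1492 -113.22
0.1604 154.35
lip yaw from tip [[ 0.63999215 -0.06472629]
 [ 0.64520625 -0.05116182]
 [ 0.63430088 -0.07958817]]
```

View pics/w8z.png

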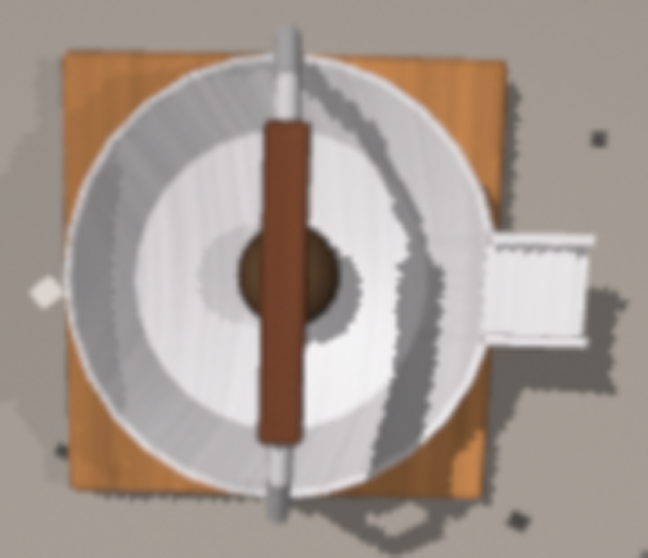

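Request:
carry_out([
  {"tx": 0.02,"ty": 0.001,"tz": 0,"rx": 0,"ry": 0,"rz": 0.015,"jaw": 0.55},
  {"tx": 0.045,"ty": 0.002,"tz": 0,"rx": 0,"ry": 0,"rz": 0.029,"jaw": 0.55},
  {"tx": 0.06,"ty": 0.003,"tz": 0,"rx": 0,"ry": 0,"rz": 0.029,"jaw": 0.55},
  {"tx": 0.064,"ty": 0.003,"tz": 0.02,"rx": 0,"ry": 0,"rz": 0.029,"jaw": 0.55},
  {"tx": 0.064,"ty": 0.003,"tz": 0.05,"rx": 0,"ry": 0,"rz": 0.029,"jaw": 0.55},
  {"tx": 0.064,"ty": 0.003,"tz": 0.075,"rx": 0,"ry": 0,"rz": 0.029,"jaw": 0.55},
  {"tx": 0.064,"ty": 0.003,"tz": 0.09,"rx": 0,"ry": 0,"rz": 0.029,"jaw": 0.55},
  {"tx": 0.064,"ty": 0.003,"tz": 0.09,"rx": 0,"ry": 0,"rz": 0.029,"jaw": 0.55},
  {"tx": 0.064,"ty": 0.003,"tz": 0.09,"rx": 0,"ry": 0,"rz": 0.029,"jaw": 0.55},
])

```text
time: 12.88
position: [0.5503, -0.0236, 0.1584]
tool_rot: [2.665, 1.661, 0.002]
ft_force: [-0.8, -0.2, 0.7]
grip_width: 0.549
```

```bash
python3 - <<'E'
from h import *
plan([(.549,-.0245,.082,-26)])
im=get_image("wrist")[:,:,::-1];sc=get_image("scene")[:,:,::-1]
cv2.imwrite("pics/s9.png",np.hstack([cv2.resize(sc[130:250,220:340],(420,420),interpolation=cv2.INTER_CUBIC),im[:,110:460]]))
i=camera_info("scene");p=ctrl.get_state()["position"];print(proj(i,[p+[0,0,.029],(.549,-.0245,.138)]))
E
```

```text
t 12.88 p [ 0.5503 -0.0236  0.1584] yaw -26.13 down [ 1.8e-03  1.0e-04 -1.0e+00] F [-0.8 -0.2  0.7] g 0.549 q [-0.37  0.12  0.4   1.75 -0.05  1.27 -0.42]
(0.549, -0.0245, 0.082, -26) -> [-0.0015 -0.0009  0.0764] [ 0.002 -0.001 -0.002]
[[277.66209538 162.80475719]
 [277.29742198 181.26588194]]
```

View pics/s9.png

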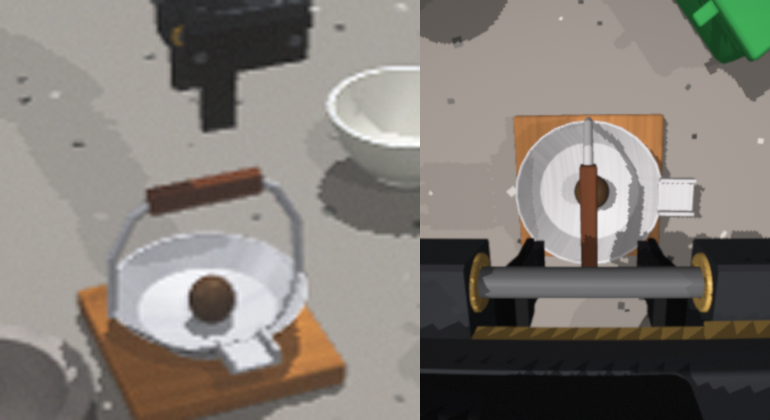

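Fingers are centred across the grip: finger midpoint column about 281, grip at about 279. Now descend and pinch.

Request:
carry_out([
  {"tx": -0.001,"ty": -0.001,"tz": 0.025,"rx": 0,"ry": 0,"rz": 0,"jaw": 0.5},
  {"tx": -0.001,"ty": -0.001,"tz": 0.05,"rx": 0,"ry": 0,"rz": 0,"jaw": 0.45},
  {"tx": -0.001,"ty": -0.001,"tz": 0.068,"rx": 0,"ry": 0,"rz": 0,"jaw": 0.4},
  {"tx": -0.001,"ty": -0.001,"tz": 0.076,"rx": 0,"ry": 0,"rz": 0,"jaw": 0.35},
  {"tx": -0.001,"ty": -0.001,"tz": 0.076,"rx": 0,"ry": 0,"rz": 0,"jaw": 0.3},
  {"tx": -0.001,"ty": -0.001,"tz": 0.076,"rx": 0,"ry": 0,"rz": 0,"jaw": 0.25},
  {"tx": -0.001,"ty": -0.001,"tz": 0.076,"rx": 0,"ry": 0,"rz": 0,"jaw": 0.21},
  {"tx": -0.001,"ty": -0.001,"tz": 0.076,"rx": 0,"ry": 0,"rz": 0,"jaw": 0.18},
  {"tx": -0.001,"ty": -0.001,"tz": 0.076,"rx": 0,"ry": 0,"rz": 0,"jaw": 0.16},
  {"tx": -0.001,"ty": -0.001,"tz": 0.076,"rx": 0,"ry": 0,"rz": 0,"jaw": 0.12},
  {"tx": -0.001,"ty": -0.001,"tz": 0.076,"rx": 0,"ry": 0,"rz": 0,"jaw": 0.05},
  {"tx": -0.001,"ty": -0.001,"tz": 0.076,"rx": 0,"ry": 0,"rz": 0,"jaw": 0},
], grip_force=35)

```text
time: 14.48
position: [0.5485, -0.024, 0.0814]
tool_rot: [2.666, 1.661, 0.001]
ft_force: [1.3, -1.2, 1.2]
grip_width: 0.135
```

```bash
python3 - <<'E'
from h import *
plan([])
im=get_image("wrist")[:,:,::-1];sc=get_image("scene")[:,:,::-1]
cv2.imwrite("pics/s10.png",np.hstack([cv2.resize(sc[130:250,220:340],(420,420),interpolation=cv2.INTER_CUBIC),im[:,110:460]]))
E
```

```text
t 14.47 p [ 0.5485 -0.024   0.0814] yaw -26.14 down [ 6.e-04 -1.e-04 -1.e+00] F [ 1.3 -1.2  1.2] g 0.135 q [-0.36  0.19  0.39  1.85 -0.08  1.12 -0.39]
```

View pics/s10.png

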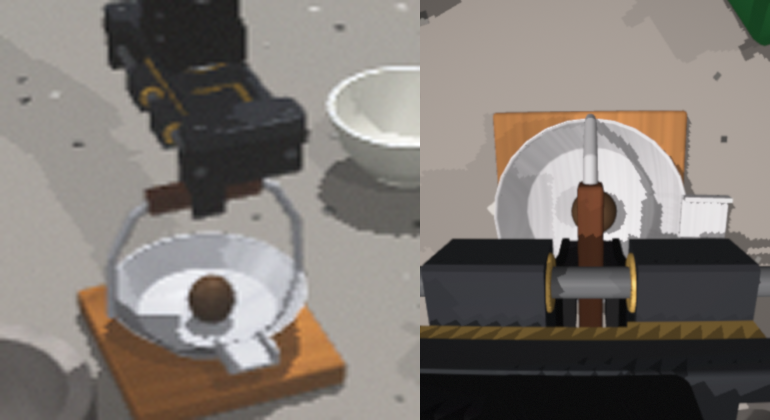

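The pinch is good (11.7 mm on the 12 mm grip) and the nut is still in the middle. Now a gentle lift.

Request:
carry_out([
  {"tx": 0,"ty": 0,"tz": -0.003,"rx": 0,"ry": 0,"rz": 0,"jaw": 0},
  {"tx": 0,"ty": 0,"tz": -0.008,"rx": 0,"ry": 0,"rz": 0,"jaw": 0},
  {"tx": 0,"ty": 0,"tz": -0.016,"rx": 0,"ry": 0,"rz": 0,"jaw": 0},
  {"tx": 0,"ty": 0,"tz": -0.027,"rx": 0,"ry": 0,"rz": 0,"jaw": 0},
  {"tx": 0,"ty": 0,"tz": -0.041,"rx": 0,"ry": 0,"rz": 0,"jaw": 0},
  {"tx": 0,"ty": 0,"tz": -0.056,"rx": 0,"ry": 0,"rz": 0,"jaw": 0},
  {"tx": 0,"ty": 0,"tz": -0.071,"rx": 0,"ry": 0,"rz": 0,"jaw": 0},
  {"tx": 0,"ty": 0,"tz": -0.085,"rx": 0,"ry": 0,"rz": 0,"jaw": 0},
  {"tx": 0,"ty": 0,"tz": -0.096,"rx": 0,"ry": 0,"rz": 0,"jaw": 0},
  {"tx": 0,"ty": 0,"tz": -0.104,"rx": 0,"ry": 0,"rz": 0,"jaw": 0},
  {"tx": 0,"ty": 0,"tz": -0.108,"rx": 0,"ry": 0,"rz": 0,"jaw": 0},
  {"tx": 0,"ty": 0,"tz": -0.108,"rx": 0,"ry": 0,"rz": 0,"jaw": 0},
])

```text
time: 16.08
position: [0.5483, -0.0238, 0.1893]
tool_rot: [2.666, 1.662, 0.0]
ft_force: [0.9, 0.2, -4.3]
grip_width: 0.137
```

```bash
python3 - <<'E'
from h import *
plan([(.622,-.128,.189,-116)])
im=get_image("wrist")[:,:,::-1];sc=get_image("scene")[:,:,::-1]
cv2.imwrite("pics/s11.png",np.hstack([cv2.resize(sc[90:250,200:360],(420,420),interpolation=cv2.INTER_CUBIC),im[:,110:460]]))
i=camera_info("top");t=get_image("top")[:,:,::-1];cv2.imwrite("pics/t11.png",t)
E
```

```text
t 16.07 p [ 0.5483 -0.0238  0.1893] yaw -26.13 down [ 1.e-04  0.e+00 -1.e+00] F [ 0.9  0.2 -4.3] g 0.137 q [-0.37  0.1   0.4   1.71 -0.04  1.33 -0.42]
(0.622, -0.128, 0.189, -116) -> [-0.0611  0.1121  0.0003] [ 0.    -0.     1.569]
```

View pics/s11.png

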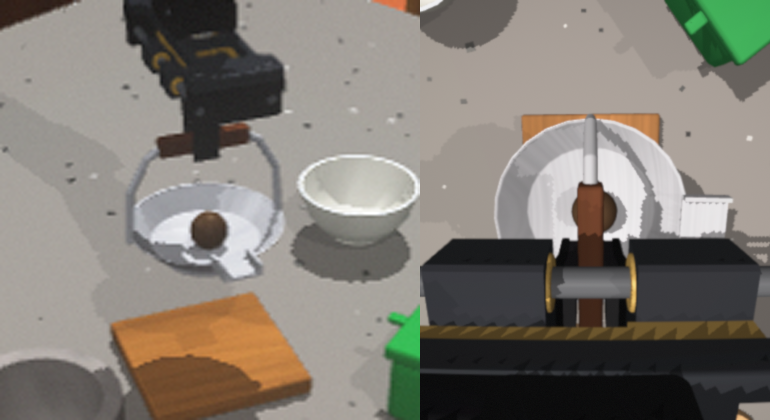

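View pics/t11.png

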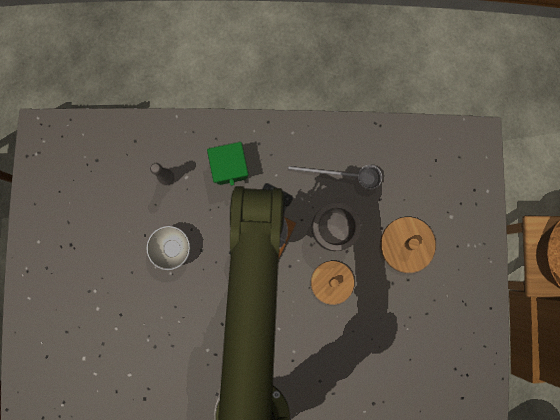

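The dish hangs level with the nut in the middle. The open mortar is visible in the top view at (335,227) and in the earlier scene view at (215,245), so I'll measure its rim in both.

```bash
python3 - <<'E'
import cv2,numpy as np
t=cv2.imread("pics/t11.png");s=cv2.imread("pics/s6.png")
a=cv2.resize(t[195:265,300:370],(420,420),interpolation=cv2.INTER_CUBIC);b=cv2.resize(s[220:300,170:260],(378,336),interpolation=cv2.INTER_CUBIC)
b=cv2.copyMakeBorder(b,0,84,0,0,0)
cv2.imwrite("pics/m.png",cv2.convertScaleAbs(np.hstack([a,b]),alpha=1.6))
E
```

```text
(no output)
```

View pics/m.png

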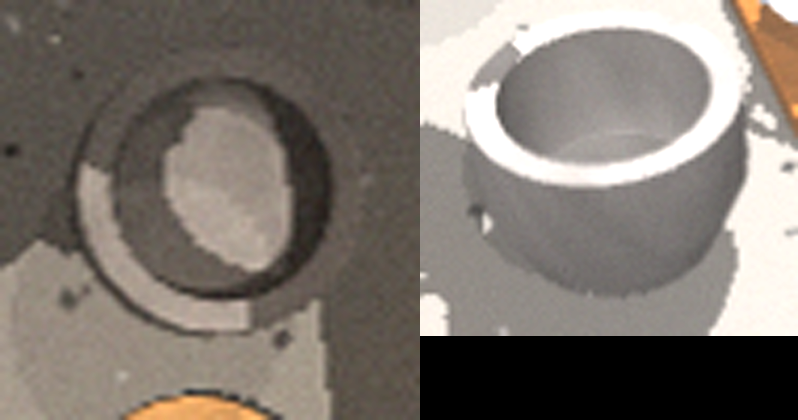

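```bash
python3 - <<'E'
from h import *
T=camera_info("top");S=camera_info("scene")
f=lambda p:np.array(p)/6+[300,195]
g=lambda p:(np.array(p)-[420,0])/4.2+[170,220]
A=onplane(T,[f(p) for p in((115,187),(332,187),(223,77),(223,298))],.095);print(A,A.mean(0))
B=onplane(S,[g(p) for p in((497,105),(711,88),(615,27),(600,165))],.095);print(B,B.mean(0))
print(onplane(S,[g((604,96))],.095), tri([T,S],[f((223.5,187.5)),g((604,95))]))
E
```

```text
[[ 0.56534365 -0.18741193]
 [ 0.56701934 -0.29232881]
 [ 0.61946855 -0.23944544]
 [ 0.51287321 -0.23962697]] [ 0.56617619 -0.23970329]
[[ 0.54106584 -0.28035816]
 [ 0.60807171 -0.19730105]
 [ 0.53408894 -0.19901708]
 [ 0.61339243 -0.2726724 ]] [ 0.57415473 -0.23733717]
[[ 0.5741839 -0.2386324]] [ 0.56800942 -0.23788513  0.09146561]
```

Request:
carry_out([
  {"tx": -0.0006,"ty": 0.0011,"tz": 0,"rx": 0,"ry": 0,"rz": 0.016,"jaw": 0},
  {"tx": -0.0019,"ty": 0.0034,"tz": 0,"rx": 0,"ry": 0,"rz": 0.047,"jaw": 0},
  {"tx": -0.0037,"ty": 0.0067,"tz": 0,"rx": 0,"ry": 0,"rz": 0.094,"jaw": 0},
  {"tx": -0.0062,"ty": 0.0112,"tz": 0,"rx": 0,"ry": 0,"rz": 0.157,"jaw": 0},
  {"tx": -0.009,"ty": 0.0163,"tz": 0,"rx": 0,"ry": 0,"rz": 0.228,"jaw": 0},
  {"tx": -0.0118,"ty": 0.0214,"tz": 0,"rx": 0,"ry": 0,"rz": 0.298,"jaw": 0},
  {"tx": -0.0146,"ty": 0.0264,"tz": 0,"rx": 0,"ry": 0,"rz": 0.369,"jaw": 0},
  {"tx": -0.0174,"ty": 0.0315,"tz": 0,"rx": 0,"ry": 0,"rz": 0.44,"jaw": 0},
  {"tx": -0.0202,"ty": 0.0366,"tz": 0,"rx": 0,"ry": 0,"rz": 0.511,"jaw": 0},
  {"tx": -0.0225,"ty": 0.0409,"tz": 0,"rx": 0,"ry": 0,"rz": 0.57,"jaw": 0},
  {"tx": -0.0242,"ty": 0.0439,"tz": 0,"rx": 0,"ry": 0,"rz": 0.613,"jaw": 0},
  {"tx": -0.0248,"ty": 0.045,"tz": 0,"rx": 0,"ry": 0,"rz": 0.628,"jaw": 0},
])

```text
time: 17.73
position: [0.5778, -0.0662, 0.1892]
tool_rot: [3.049, 0.755, -0.0]
ft_force: [-0.3, -0.0, -4.6]
grip_width: 0.134
```

```bash
python3 - <<'E'
from h import *
plan([(.622,-.129,.189,-116.13)])
im=get_image("wrist")[:,:,::-1];sc=get_image("scene")[:,:,::-1]
cv2.imwrite("pics/s12.png",np.hstack([cv2.resize(sc[110:270,170:330],(420,420),interpolation=cv2.INTER_CUBIC),im[:,110:460]]))
E
```

```text
t 17.73 p [ 0.5778 -0.0662  0.1892] yaw -62.18 down [-1.e-04 -1.e-04 -1.e+00] F [-0.3 -0.  -4.6] g 0.134 q [-0.35  0.18  0.48  1.64 -0.08  1.34 -0.95]
(0.622, -0.129, 0.189, -116.13) -> [0.0098 0.0762 0.0002] [0.    0.    0.942]
```

View pics/s12.png

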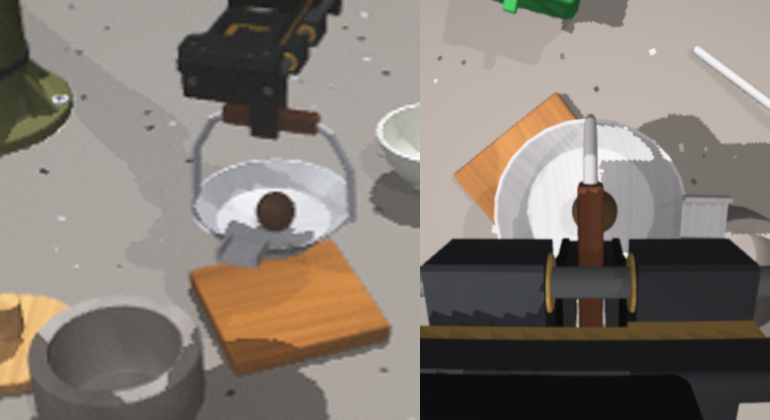

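Request:
carry_out([
  {"tx": 0.0002,"ty": 0.0015,"tz": 0,"rx": 0,"ry": 0,"rz": 0.019,"jaw": 0},
  {"tx": 0.0006,"ty": 0.0046,"tz": 0,"rx": 0,"ry": 0,"rz": 0.057,"jaw": 0},
  {"tx": 0.0013,"ty": 0.0099,"tz": 0,"rx": 0,"ry": 0,"rz": 0.122,"jaw": 0},
  {"tx": 0.0022,"ty": 0.0168,"tz": 0,"rx": 0,"ry": 0,"rz": 0.207,"jaw": 0},
  {"tx": 0.0031,"ty": 0.0244,"tz": 0,"rx": 0,"ry": 0,"rz": 0.301,"jaw": 0},
  {"tx": 0.0042,"ty": 0.0328,"tz": 0,"rx": 0,"ry": 0,"rz": 0.405,"jaw": 0},
  {"tx": 0.0053,"ty": 0.0411,"tz": 0,"rx": 0,"ry": 0,"rz": 0.509,"jaw": 0},
  {"tx": 0.0064,"ty": 0.0495,"tz": 0,"rx": 0,"ry": 0,"rz": 0.612,"jaw": 0},
  {"tx": 0.0074,"ty": 0.0579,"tz": 0,"rx": 0,"ry": 0,"rz": 0.716,"jaw": 0},
  {"tx": 0.0085,"ty": 0.0663,"tz": 0,"rx": 0,"ry": 0,"rz": 0.82,"jaw": 0},
  {"tx": 0.0094,"ty": 0.0728,"tz": 0,"rx": 0,"ry": 0,"rz": 0.9,"jaw": 0},
  {"tx": 0.0098,"ty": 0.0762,"tz": 0,"rx": 0,"ry": 0,"rz": 0.942,"jaw": 0},
])

```text
time: 19.32
position: [0.6222, -0.1291, 0.1892]
tool_rot: [3.059, -0.713, 0.0]
ft_force: [0.2, 1.1, -4.1]
grip_width: 0.135
```

Request:
carry_out([
  {"tx": 0,"ty": 0,"tz": 0.001,"rx": 0,"ry": 0,"rz": 0,"jaw": 0},
  {"tx": 0,"ty": 0,"tz": 0.004,"rx": 0,"ry": 0,"rz": 0,"jaw": 0},
  {"tx": 0,"ty": 0,"tz": 0.008,"rx": 0,"ry": 0,"rz": 0,"jaw": 0},
  {"tx": 0,"ty": 0,"tz": 0.012,"rx": 0,"ry": 0,"rz": 0,"jaw": 0},
  {"tx": 0,"ty": 0,"tz": 0.015,"rx": 0,"ry": 0,"rz": 0,"jaw": 0},
  {"tx": 0,"ty": 0,"tz": 0.015,"rx": 0,"ry": 0,"rz": 0,"jaw": 0},
])

```text
time: 20.08
position: [0.6218, -0.1286, 0.1739]
tool_rot: [-3.061, 0.709, 0.001]
ft_force: [0.4, -0.0, -4.6]
grip_width: 0.136
```

```bash
python3 - <<'E'
from h import *
plan([(.622,-.129,.1585,-116.13)])
im=get_image("wrist")[:,:,::-1];sc=get_image("scene")[:,:,::-1];t=get_image("top")[:,:,::-1]
cv2.imwrite("pics/s13.png",np.hstack([cv2.resize(sc[130:290,170:330],(420,420),interpolation=cv2.INTER_CUBIC),im[:,110:460]]))
cv2.imwrite("pics/t13.png",cv2.resize(t[140:300,220:400],None,fx=4,fy=3.7,interpolation=cv2.INTER_CUBIC))
E
```

```text
t 20.07 p [ 0.6218 -0.1286  0.1739] yaw -116.08 down [-6.e-04  2.e-04 -1.e+00] F [ 0.4 -0.  -4.6] g 0.136 q [-0.33  0.33  0.62  1.53 -0.19  1.35 -1.72]
(0.622, -0.129, 0.1585, -116.13) -> [0.0004 0.0003 0.0154] [0.    0.001 0.001]
```

View pics/s13.png

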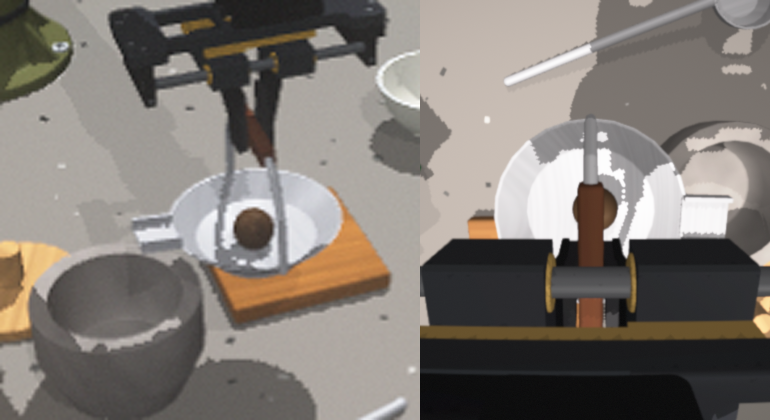

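View pics/t13.png

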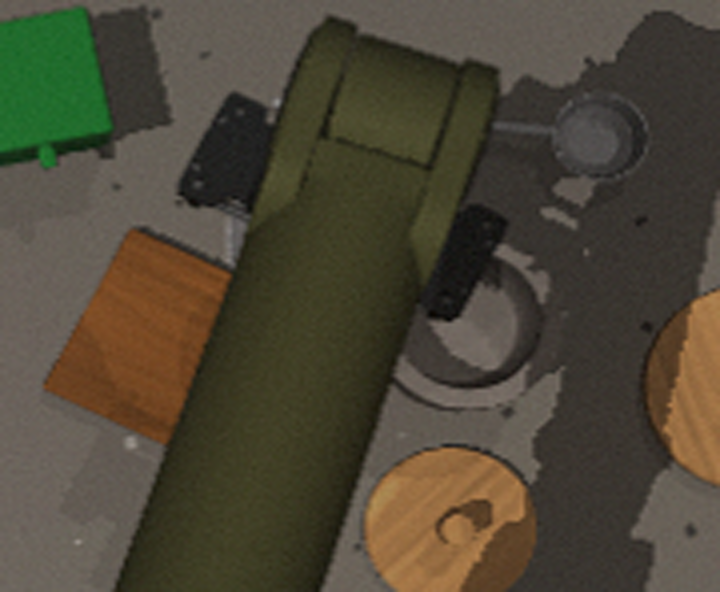

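```bash
python3 - <<'E'
from h import *
S=camera_info("scene");W=camera_info("wrist")
p=ctrl.get_state()["position"];a=np.radians(-116.1);u=np.array([np.cos(a),np.sin(a),0]);v=np.array([-u[1],u[0],0])
foot=p[2]-.0814+.018; c=np.array([p[0],p[1],foot])
L=c+.097*u+[0,0,.034]; M=np.array([.569,-.2385,.095])
print("foot",foot,"lip",L,"dist tip-M",np.linalg.norm((L-M)[:2]),"lateral",(M-c)@v,"along",(M-c)@u)
q=lambda X:((proj(S,X)-[170,130])*2.625).round(0).tolist()
print("scene crop: lip L/R/tip",q([L+.017*v,L-.017*v,L]),"mouth",q([M]))
print("wrist lip",(proj(W,[L+.017*v,L-.017*v])+[310,0]).round().tolist(),"mouth",(proj(W,[M]+[M+.054*np.array([np.cos(t),np.sin(t),0]) for t in np.arange(0,6.28,.785)])+[310,0]).round().tolist())
E
python3 - <<'E'
import cv2
i=cv2.imread("pics/s13.png");cv2.imwrite("pics/s13z.png",cv2.resize(i[150:400,0:300],None,fx=2.4,fy=2.4))
E
```

```text
foot 0.11104524629914288 lip [ 0.57946581 -0.21580864  0.14504525] dist tip-M 0.024988615851892555 lateral 0.0005842331054114081 along 0.1219817852418917
scene crop: lip L/R/tip [[141.0, 249.0], [131.0, 224.0], [136.0, 236.0]] mouth [[111.0, 293.0]]
wrist lip [[726.0, 198.0], [722.0, 243.0]] mouth [[730.0, 203.0], [708.0, 147.0], [673.0, 183.0], [673.0, 229.0], [705.0, 258.0], [750.0, 255.0], [784.0, 223.0], [788.0, 177.0], [757.0, 144.0]]
```

View pics/s13z.png

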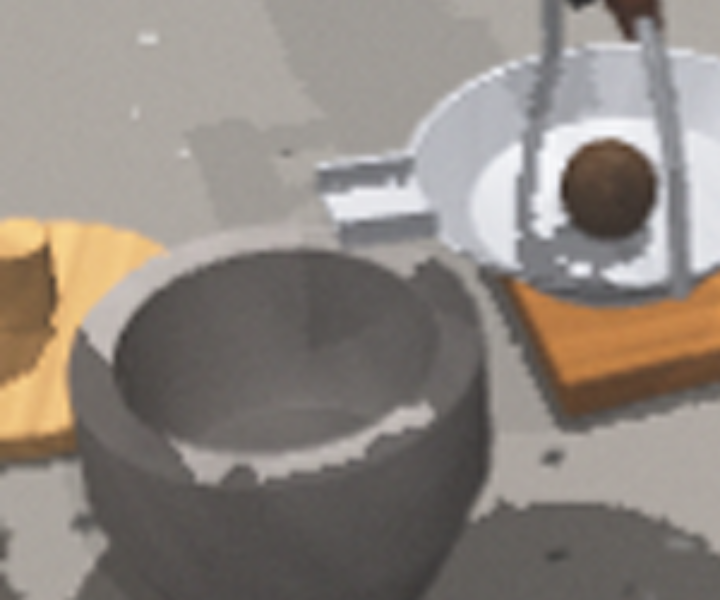

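The lip seen in the scene view, with corners at crop (132,221) and (144,248), matches my prediction to within 1–2 px. The tip is about 25 mm from the mouth's middle and aimed at it. I'll lower the last 15 mm so the lip is about 35 mm above the rim.

Request:
carry_out([
  {"tx": 0,"ty": 0,"tz": 0.001,"rx": 0,"ry": 0,"rz": 0,"jaw": 0},
  {"tx": 0,"ty": 0,"tz": 0.004,"rx": 0,"ry": 0,"rz": 0,"jaw": 0},
  {"tx": 0,"ty": 0,"tz": 0.008,"rx": 0,"ry": 0,"rz": 0,"jaw": 0},
  {"tx": 0,"ty": 0,"tz": 0.012,"rx": 0,"ry": 0,"rz": 0,"jaw": 0},
  {"tx": 0,"ty": 0,"tz": 0.015,"rx": 0,"ry": 0,"rz": 0,"jaw": 0},
  {"tx": 0,"ty": 0,"tz": 0.015,"rx": 0,"ry": 0,"rz": 0,"jaw": 0},
  {"tx": 0,"ty": 0,"tz": 0.015,"rx": 0,"ry": 0,"rz": 0,"jaw": 0},
  {"tx": 0,"ty": 0,"tz": 0.015,"rx": 0,"ry": 0,"rz": 0,"jaw": 0},
])

```text
time: 21.22
position: [0.6222, -0.1287, 0.1595]
tool_rot: [-3.06, 0.709, -0.001]
ft_force: [0.7, 0.1, -4.0]
grip_width: 0.132
```

```bash
python3 - <<'E'
from h import *
plan([])
im=get_image("wrist")[:,:,::-1];sc=get_image("scene")[:,:,::-1]
cv2.imwrite("pics/s14.png",np.hstack([cv2.resize(sc[130:290,170:330],(420,420),interpolation=cv2.INTER_CUBIC),im[:,110:490]]))
cv2.imwrite("pics/s14f.png",sc)
E
```

```text
t 21.23 p [ 0.6222 -0.1287  0.1595] yaw -116.08 down [ 4.e-04  0.e+00 -1.e+00] F [ 0.7  0.1 -4. ] g 0.132 q [-0.33  0.34  0.62  1.55 -0.2   1.32 -1.71]
```

View pics/s14.png

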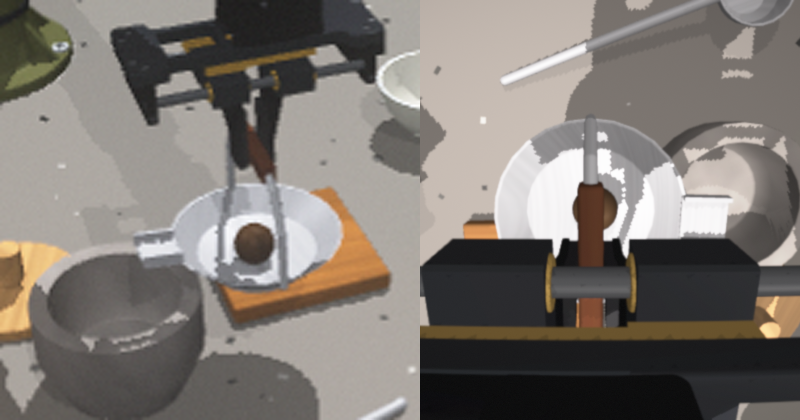

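View pics/s14f.png

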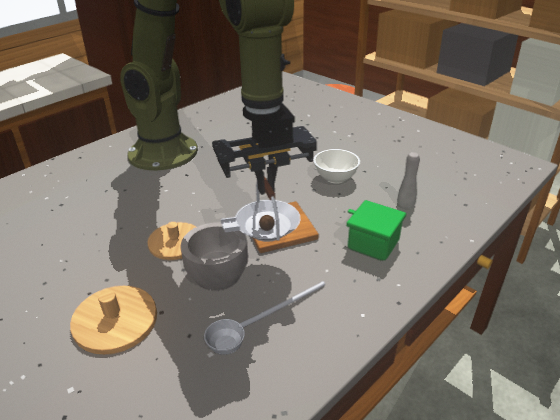

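```bash
python3 - <<'E'
from h import *
W=camera_info("wrist");M=np.array([.569,-.2385,.095])
for r in(.054,.07):
  P=proj(W,[M+r*np.array([np.cos(t),np.sin(t),0]) for t in np.arange(0,6.28,.1)])
  print(r,P.min(0).round(1),P.max(0).round(1))
i=cv2.imread("pics/s14.png");j=i[100:250,640:800].copy()
cv2.imwrite("pics/w14z.png",cv2.resize(j,None,fx=4,fy=4,interpolation=cv2.INTER_CUBIC))
E
```

```text
0.054 [362.6 141.3] [491.5 268. ]
0.07 [343.2 120.4] [510.  284.7]
```

View pics/w14z.png

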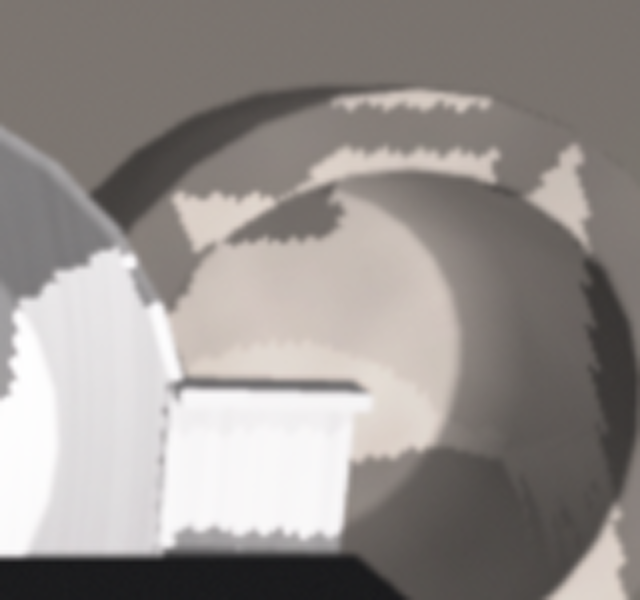

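The mouth in the wrist view matches the projection to within 1–2.5 px: top edge row 142 against 141, right edge column 489 against 491. The lip is aimed at the mortar's middle, so I'm handing in.

```bash
python3 -c "
from bench import ctrl
print(ctrl.close_job())"
```

```text
the job is handed in; nothing more can be done
None
```

The job is handed in at about 21 s. I took the lid off by its knob and laid it flat near (0.405, -0.235). Then I lifted the dish by its grip, turned it a quarter turn clockwise seen from above, and held it with the lip over the open mortar.

**Last checks:**
- **Dish:** it looks level in the pictures, the gripper points straight down, and the nut is in the middle. The grip is firm at 11.5 mm on the 12 mm bar.
- **Lip:** the tip is about 25 mm from the mouth's middle, on line within 1–2 mm, and about 35 mm above the rim. It does not touch, and the force reading is only the dish's weight.
- **Other things:** the bowl, tub, pestle, ladle and large look-alike lid look unmoved.

**What disagreed or failed:**
- **Fingertip height:** the fingertips appeared about 29 mm behind the reported TCP along the tool axis. My first grasp on the knob therefore closed on air just above it, without moving anything. I measured the offset in two views and corrected for it in every later move.
- **Camera positions:** estimates from different views disagreed by 2–10 mm, so I used averages. The last scene and wrist pictures then matched my predictions to 1–2.5 px.

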